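# Refill the capper's lid turret

### The arm

A 6-joint arm with a two-finger parallel gripper is mounted at the origin on the work surface. World frame = base frame: x ahead of the robot, y to its left, z up, the work surface at z = 0. Lengths are in m, angles in rad, forces in N, time in s.
With the tool pointing down it reaches from about 0.425 to 0.925 m from the base axis. Payload 12.5 kg.
Tool frame: the origin (TCP) lies on the front face of the gripper's body, between the roots of the fingers; the fingertips stand 73 mm ahead of it and the grasp point (between the pads) lies 54 mm ahead of it; z points along the fingers, y is the line along which they close (so a half turn about z gives the same grasp; the last joint's range is limited). The gripper opens to 85 mm and grips with 20 to 120 N. Pads are 22 mm wide; open, the fingers measure 114 mm over their backs; the gripper's body (76 mm by 85 mm) begins 54 mm behind the grasp point. The pads swing forward as they close: fully open they stand 13 mm farther back than shut.
Start: joints at [1.133, 0.491, 1.559, -0, 1.092, -0.106], TCP at [0.204, 0.591, 0.304] pointing down, gripper open.
Joint ranges: [-3.1, 3.1], [-0.84, 2.19], [0.05, 2.79], [-1.13, 4.28], [0.06, 2.93], [-2.69, 2.69]. Speed limits (rad/s): [2.22, 2.22, 2.79, 3.14, 3.14, 3.14].

### API

Orientations are given as a unit quaternion [w, x, y, z].
In Python, from workcell import bot gives the robot as it stands.
- The arm moves only by the tool jog_arm, never from a script. Its argument "commands" is one flat list of numbers, 7 for each row, row after row: the finger opening in cm, from 0 to 8.54, then the shift along the tool's x, y, z in cm, then the turn, a rotation vector about the tool's x, y, z in degrees. In form: [hand, tx, ty, tz, ax, ay, az, hand, tx, ty, tz, ax, ay, az, ...]. A call has 1 to 20 rows; each row shifts and turns the commanded pose from where the row before left it, along the tool's axes as they then stand; what a row does not reach is not made up. A row lasts 1/8 s, in which the tool goes at most 62.5 mm and 10.7 degrees, less where a joint would pass 70% of its speed; a pose out of reach is approached as far as the arm can. A call with a gripper value outside its range is refused whole. The fingers move at their own pace and stop on an object; "squeeze" is the grip in N (left out, the last holds). Time passes only in rows, so rows that do not move let the fingers close. It gives the time, the measured TCP pose, the force, the opening and the grip force at its end, in the units of the state.
- bot.sense(): the state, without advancing time (a new reading comes with each control period).
- bot.get_image(name): name is "side" or "top"; returns (picture, depth): 480x640x3 uint8, red, green, blue; 480x640 float32, m along the optical axis (not along the pixel's ray), 0 where there is no reading.
- bot.camera_info(name): a dict with "camera_matrix" (3x3 intrinsics, pixels), "k1" (the pictures are not rectified: a ray, as slopes to the right and down, at radius r is drawn at 1 + k1 r^2 times it, then the intrinsics apply), "rvec" (rotation vector, rad) and "tvec" (3), from world to camera coordinates, as OpenCV has them. Camera axes: x right, y down, z forward; pixel columns grow to the right and rows downward; lengths in m; the calibration is good to about 2 mm. A picture is of the moment at which its call begins. camera_info takes no time and is no camera call.
- bot.job_done(): hands the job in; it is judged then, once.
Trained networks look in the newest picture that a camera, given by its name, has taken for a name from the list of things; names that differ only in an ending like _2 or _b are one class to them, and where a whole thing is asked for, a point or a joint stands for the part that bears it (a point fixed in the world has none). Each returns a list of dicts, best first, with "conf" (0 to 1); they miss things now and then, are a little off and sometimes report something else, mostly with a low value. They report only what shows in the picture. A call takes as long as a camera call. They do not tell look-alikes from the thing itself.
- bot.trace(camera, name): "mask" (480x640 bool, what is visible of it) and "centre" ([column, row] in pixels, amid what is visible of it).
- bot.place_of(camera, name): "centre" ([column, row] in pixels: a listed point, or the origin of a listed thing).
The state is a dict: "t": time; "joint_positions": joint angles; "joint_velocities": joint speeds; "joint_torque": joint torques, N m; "ee_pos": TCP position; "tool_rot": TCP orientation; "force": force on the tool from outside, world axes, zero at the start; "torque": the same for the moment, N m; "opening": finger opening in m; "grip_force": force on a finger pad.
Only numpy, scipy, OpenCV 4.12 (cv2) and the standard library are available. Lean on these libraries where they do the work, as an engineer would, in place of code of your own. Each camera call takes 0.05 s, during which the arm holds its last target. There are 200 camera calls.

### The job

Use the black handle to click the lid turret round until its lid column stands at the loading pointer, then put every jar lid from the white board into the column one at a time, pressing each down against the spring until the latches hold it. Once all the lids are latched, click the turret six steps anticlockwise so that the column stands under the middle of the feed hood, and let it rest in that detent. Leave the bottle, the jug and the jar where they stand.

Things in the scene. Friction and masses are not known exactly. Their poses are not given: they have to be found in the camera images.
- turret_base: Fixed round grey base (244 mm across, 30 mm high) of the lid turret, bolted to the bench; origin at the centre of its underside, on the turret's upright turning axis. Its -x axis points to the loading pointer, its -y axis to the feed hood. 24 tick marks on its rim, one per click: one lies at the pointer, one under the middle of the hood.
- pointer (a point): Top centre of the loading pointer, a fixed steel block 34 mm long (radially), 10 mm wide and 34 mm high, outside the rim, 120 to 154 mm from the turning axis.
- hood (a point): Point on the underside of the fixed feed hood, 70 mm from the turning axis, 185 mm above the bench: the lid column's place when it feeds. The hood is a level steel plate 110 mm wide, reaching from 28 to 173 mm from the axis, top 197 mm above the bench, with a clear round chute stub on it up to 239 mm, on an upright 157 to 173 mm from the axis.
- turret (a joint): Angle of the aluminium turntable (228 mm across, top 45 mm above the bench), rad, growing anticlockwise seen from above, -0.7 to 2.5. A detent every 15 degrees (0.2618): 0 = lid column at the pointer, 1.571 (six clicks anticlockwise) = under the hood. A click takes up to 0.45 N m (5 N at the handle) plus 0.4 N m per rad/s; let go between clicks it springs to the nearest detent.
- handle_top (a point): Top centre of the turntable's upright black turning handle: a round post fixed to the turntable, 20 mm in diameter, 80 mm tall (top 125 mm above the bench), 95 mm from the turning axis, on the side opposite the lid column.
- column_mouth (a point): Centre line of the lid column at latch height, 136 mm above the bench, 70 mm from the turning axis; turns with the turntable. z is up, x points to the turning axis, y runs from latch to latch. Four guide rods (10 mm thick, tapered tops 160 mm above the bench) at x, y = +-26.2 mm guide a lid with 2 mm play; 42 mm is free between them on the +-x sides for fingers. It takes five lids.
- follower (a joint): Travel of the white spring follower disc under the lids, m, 0 = empty column (its top 3 mm below the latch ledge), growing downwards, up to 0.080; it pushes up with 2.5 N plus 0.18 N per mm. Each latched lid takes it 15 mm farther down. Pressing home takes about 3 to 6 N for the first lid and 13 to 18 N for the fifth.
- pawl_a (a joint): Travel of the spring latch on the column's -y side, m, 0 = out, growing as it is pushed back (another on the +y side). Sloping steel nose reaching in to 25 mm from the centre line at latch height, flat below, 18 mm high; black housing 47 to 69 mm from the centre line, up to 150 mm above the bench.
- pawl_b (a joint): The same for the latch on the +y side. A lid set between the rods rests on the two sloping noses, its underside about 10 mm above latch height. Pressed down it spreads them; once its top is 1 to 3 mm below latch height the noses snap out over it and hold it down.
- lid0: Brass-coloured steel jar lid, a flat round disc 60 mm in diameter and 15 mm thick, about 50 g, lying flat on the white board at the start; origin at the centre of its underside, z axis up. All lids are alike; three to five are present.
- lid0_mid (a point): Middle of lid0: on its axis, 7.5 mm above its underside.
- lid1: Brass-coloured steel jar lid, a flat round disc 60 mm in diameter and 15 mm thick, about 50 g, lying flat on the white board at the start; origin at the centre of its underside, z axis up. All lids are alike; three to five are present.
- lid1_mid (a point): Middle of lid1: on its axis, 7.5 mm above its underside.
- lid2: Brass-coloured steel jar lid, a flat round disc 60 mm in diameter and 15 mm thick, about 50 g, lying flat on the white board at the start; origin at the centre of its underside, z axis up. All lids are alike; three to five are present.
- lid2_mid (a point): Middle of lid2: on its axis, 7.5 mm above its underside.
- lid3: Brass-coloured steel jar lid, a flat round disc 60 mm in diameter and 15 mm thick, about 50 g, lying flat on the white board at the start; origin at the centre of its underside, z axis up. All lids are alike; three to five are present.
- lid3_mid (a point): Middle of lid3: on its axis, 7.5 mm above its underside.
- lid4: Brass-coloured steel jar lid, a flat round disc 60 mm in diameter and 15 mm thick, about 50 g, lying flat on the white board at the start; origin at the centre of its underside, z axis up. All lids are alike; three to five are present.
- lid4_mid (a point): Middle of lid4: on its axis, 7.5 mm above its underside.
- board: Fixed white plastic board, 300 x 300 mm, 10 mm thick, on which the lids lie; origin at the centre of its underside.
- bottle: Bystander: closed amber glass bottle, 76 mm in diameter, 220 mm tall; origin at the centre of its underside.
- jug: Bystander: clear plastic jug with a handle, 100 mm in diameter, 130 mm tall; origin at the centre of its underside.
- jar: Bystander: closed amber glass jar with a steel cap, 72 mm in diameter, 100 mm tall; origin at the centre of its underside.
Not all that is in view belongs to the job. Leave any green or turquoise look-alike of the lid3 alone.

How it is judged:
By the outcome, as a careful person would: the job done as asked, in the order asked, and still so for the second after the job is handed in, with the robot touching nothing.
Of lid0, lid1, lid2, lid3, lid4 only 3 to 5 are there at a start; the rules pass over those that are not, and their reading is None.
At some moment in a run one of lid0, lid1, lid2, lid3, lid4 may be knocked a few centimetres aside while the robot is not near it.
Once in a run the grip may slacken for a moment while it holds something.
It also fails if it takes over 210 s, if anything falls off the work surface, if the arm or the gripper's body presses on something with over 40 N, if the wrist force passes 120 N, or if a joint passes its speed limit or range.

## Working session

There is one attempt and no reset: what is moved stays moved. The work goes in short steps, Python scripts to look and compute and a tool call to move; the robot and the scene stay as the last step left them, time stands still between calls to the robot, and variables do not carry over. Pictures are saved under pics/ and viewed, at most 16 in all, crops included, and the job is handed in when it is done.

Besides the shell and the picture viewer there is one more tool, called after "Request:" as name(argument=value, ...), one argument or row to a line, values as JSON. jog_arm: Moves the arm, as the interface text tells. Its arguments: {"type":"object","properties":{"commands":{"type":"array","items":{"type":"number"}},"squeeze":{"type":"number"}},"required":["commands"]}

```bash
ls; mkdir -p pics
cat > h.py <<'E'
import numpy as np, cv2
from workcell import bot
from scipy.spatial.transform import Rotation as R
def cam(n):
    c=bot.camera_info(n);K=np.array(c["camera_matrix"]);k=c["k1"]
    Rm=cv2.Rodrigues(np.array(c["rvec"],float))[0];t=np.array(c["tvec"],float).ravel()
    return K,k,Rm,t
def ray(n,px):
    K,k,Rm,t=cam(n);D=np.array([k,0,0,0,0.])
    p=cv2.undistortPoints(np.array([[px]],float),K,D).ravel()
    return -Rm.T@t, Rm.T@np.array([p[0],p[1],1.])
def at_z(n,px,z):
    o,d=ray(n,px);return o+d*(z-o[2])/d[2]
def proj(n,P):
    K,k,Rm,t=cam(n)
    return cv2.projectPoints(np.array(P,float).reshape(-1,1,3),cv2.Rodrigues(Rm)[0],t,K,np.array([k,0,0,0,0.]))[0].reshape(-1,2)
def cloud(n,depth):
    K,k,Rm,t=cam(n);v,u=np.mgrid[:480,:640]
    p=cv2.undistortPoints(np.stack([u,v],-1).reshape(-1,1,2).astype(float),K,np.array([k,0,0,0,0.])).reshape(480,640,2)
    X=np.dstack([p,np.ones((480,640))])*depth[...,None]
    W=(X-t)@Rm; W[depth==0]=np.nan
    return W
def save(n,img): cv2.imwrite(f"pics/{n}.png",img[...,::-1])
E
python3 - <<'E'
from h import *
np.set_printoptions(precision=4,suppress=True)
for n in("top","side"):
    im,d=bot.get_image(n);save(n+"0",im);np.save(n+"_d.npy",d)
    o,_=ray(n,(320,240));print(n,o,at_z(n,(320,240),0))
    for w in ("lid0","lid0_mid","handle_top","column_mouth","pointer","hood","turret_base","board","bottle","jug","jar"):
        for r in bot.place_of(n,w)[:6]:
            z=dict(lid0=.01,lid0_mid=.0175,handle_top=.125,column_mouth=.136,pointer=.034,hood=.185).get(w,0)
            print(n,w,round(r["conf"],2),np.round(r["centre"],1),at_z(n,r["centre"],z))
s=bot.sense();print(s)
E
```

```text
pics
top [0.3769 0.0122 1.703 ] [0.5904 0.0311 0.    ]
top lid0 0.87 [144.4 266. ] [0.5056 0.5205 0.01  ]
top lid0 0.79 [204.7 247.8] [0.5603 0.3544 0.01  ]
top lid0 0.76 [261.9 234.4] [0.6016 0.1949 0.01  ]
top lid0 0.64 [214.2 302.7] [0.4075 0.3209 0.01  ]
top lid0 0.6 [236.6 268.7] [0.5034 0.2624 0.01  ]
top lid0 0.55 [267.7 292. ] [0.4403 0.1733 0.01  ]
top lid0_mid 0.6 [266.4 290. ] [0.4454 0.1764 0.0175]
top lid0_mid 0.5 [366.9 284.5] [ 0.4667 -0.1017  0.0175]
top handle_top 0.67 [318.7 229.2] [0.6032 0.0337 0.125 ]
top column_mouth 0.57 [384.  232.9] [ 0.5954 -0.1365  0.136 ]
top pointer 0.59 [366.4 285.3] [ 0.4636 -0.0993  0.034 ]
top pointer 0.32 [383.5 234. ] [ 0.6065 -0.1449  0.034 ]
top hood 0.77 [382.5 220.5] [ 0.6201 -0.1278  0.185 ]
top board 0.92 [234.6 268.8] [0.5037 0.2695 0.    ]
top bottle 0.6 [468.4 295.8] [ 0.4425 -0.3851  0.    ]
top jug 0.92 [496.6 233.5] [ 0.6191 -0.4654  0.    ]
top jar 0.97 [294.6 180. ] [0.762  0.1076 0.    ]
side [0.1081 1.1547 1.0324] [ 0.6591 -0.1543  0.    ]
side lid0 0.91 [198.6 409.9] [0.6564 0.5175 0.01  ]
side lid0 0.83 [348.7 378.
[... 983 characters left out ...]
 jug 0.86 [371.9 186.2] [ 0.6164 -0.4989  0.    ]
side jar 0.71 [346.8 374.4] [0.4072 0.2948 0.    ]
side jar 0.7 [244.  284.2] [0.7687 0.1052 0.    ]
side jar 0.41 [345.6 381.2] [0.4026 0.3145 0.    ]
{'t': 1.2, 'joint_positions': array([ 1.1334,  0.4909,  1.5589, -0.    ,  1.0917, -0.1056]), 'joint_velocities': array([-0.0003, -0.0022, -0.0009, -0.0002, -0.0022,  0.0024]), 'joint_torque': array([ -0.0011, -61.8267, -26.1852,  -0.0002,   0.0004,   0.    ]), 'ee_pos': array([0.2036, 0.5909, 0.3039]), 'tool_rot': array([0.    , 0.1651, 0.9863, 0.0001]), 'force': array([ 0.3511, -0.1654, -0.4825]), 'torque': array([-0.0224, -0.0134, -0.0232]), 'grip_force': 0.0, 'opening': 0.08554102533490042}
```

View pics/top0.png

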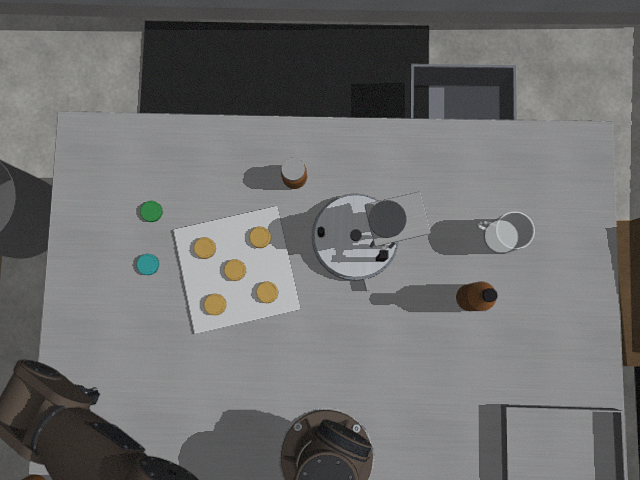

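View pics/side0.png

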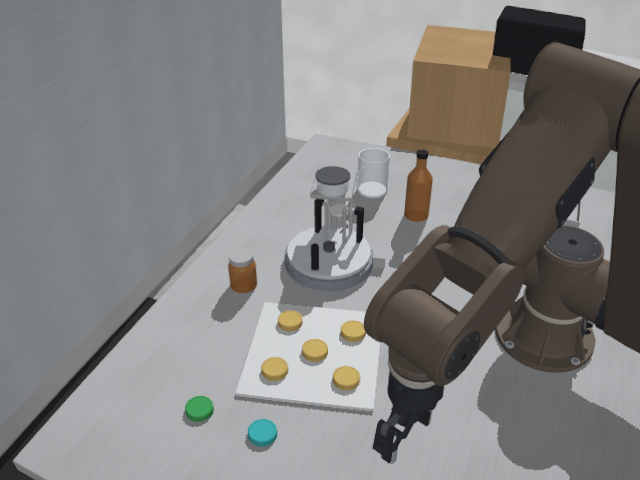

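The top view shows five lids on the board (e.g. at px 235,269), two look-alikes off the board at (151,211) and (148,264), and the handle at (320,231). The column is near (382,245), beside the hood at (398,218). The side view agrees. Next I'll measure precisely.

```bash
cat >> h.py <<'E'
from scipy.optimize import least_squares
def lids(n,im,d,z0=.025,box=(.3,.75,.1,.47)):
    W=cloud(n,d);hsv=cv2.cvtColor(im,cv2.COLOR_RGB2HSV)
    m=((hsv[...,0]>12)&(hsv[...,0]<32)&(hsv[...,1]>110)&(hsv[...,2]>90)).astype(np.uint8)
    m&=((W[...,0]>box[0])&(W[...,0]<box[1])&(W[...,1]>box[2])&(W[...,1]<box[3])).astype(np.uint8)
    k,l,st,_=cv2.connectedComponentsWithStats(m);out=[]
    for i in range(1,k):
        if st[i,4]<60: continue
        w=W[l==i]
        ct=max(cv2.findContours((l==i).astype(np.uint8),0,1)[0],key=len).reshape(-1,2)
        P=np.array([at_z(n,c,z0)[:2] for c in ct.astype(float)])
        # silhouette fit: project upper/lower rim hull
        def f(p):
            a=np.linspace(0,2*np.pi,60,0);r=[]
            pts=np.vstack([np.c_[p[0]+.03*np.cos(a),p[1]+.03*np.sin(a),0*a+zz] for zz in(z0-.015,z0)])
            h=cv2.convexHull(proj(n,pts).astype(np.float32))
            return [cv2.pointPolygonTest(h,(float(c[0]),float(c[1])),True)-.5 for c in ct]
        s=least_squares(f,P.mean(0),diff_step=1e-3,loss="soft_l1")
        out.append((s.x,np.nanmedian(w[:,2]),st[i,4],np.sqrt(np.mean(s.fun**2))))
    return out
E
python3 - <<'E'
from h import *
np.set_printoptions(precision=4,suppress=True)
D={}
for n in("top","side"):
    im=cv2.imread(f"pics/{n}0.png")[...,::-1].copy();d=np.load(n+"_d.npy")
    for o in sorted(lids(n,im,d),key=lambda o:o[0][0]):print(n,*o)
    W=cloud(n,d);g=im.astype(int)
    def sel(z0,z1,x0,x1,y0,y1):
        return (W[...,2]>z0)&(W[...,2]<z1)&(W[...,0]>x0)&(W[...,0]<x1)&(W[...,1]>y0)&(W[...,1]<y1)
    m=sel(.038,.052,.45,.73,-.21,.06); print("tt n",m.sum(),np.median(W[m][:,2]))
    ct=np.vstack([c.reshape(-1,2) for c in cv2.findContours(m.astype(np.uint8),0,1)[0]])
    P=np.array([at_z(n,c,.045)[:2] for c in ct.astype(float)])
    s=least_squares(lambda p:np.hypot(*(P-p).T)-.1135,[.6,-.07],loss="cauchy",f_scale=.002);print(" centre",s.x,np.median(abs(s.fun)),np.sum(abs(s.fun)<.003),len(P))
    m=sel(.1,.135,.55,.65,0,.07);print(" handle",m.sum(),np.median(W[m],0))
    m=sel(.115,.135,.55,.65,0,.07);print(" handletop",m.sum(),W[m].mean(0))
    m=sel(.028,.038,.42,.5,-.15,-.05);print(" pointer",m.sum(),W[m].mean(0))
    m=sel(.19,.204,.5,.75,-.3,0);print(" hood",m.sum())
    if m.sum()>10:
        print(cv2.minAreaRect(W[m][:,:2].astype(np.float32)))
    m=sel(.14,.165,.5,.7,-.25,-.05);print(" rods",m.sum(),W[m].mean(0) if m.any() else 0)
for n in("top","side"):
    im=cv2.imread(f"pics/{n}0.png");u,v=(375,237) if n=="top" else (335,225)
    w=85;save(n+"1",cv2.resize(im[v-w//2-20:v+w//2+20,u-80:u+80],None,fx=4,fy=4,interpolation=2)[...,::-1])
E
```

```text
top [0.4033 0.3185] 0.02471230208538215 356 0.5737431438239505
top [0.4399 0.1752] 0.024456732155711834 349 0.5385898808210514
top [0.4996 0.2676] 0.0242923705445302 344 0.5957872034182303
top [0.5597 0.3543] 0.024675427606473174 347 0.5982581501298968
top [0.5934 0.1999] 0.024576467995954827 343 0.49875281564116963
tt n 3648 0.04508988809497136
 centre [ 0.6001 -0.0669] 0.0022753252745507935 186 334
 handle 50 [0.6008 0.0277 0.1233]
 handletop 45 [0.6016 0.0278 0.1245]
 pointer 101 [ 0.479  -0.0928  0.0326]
 hood 1336
((0.6249237656593323, -0.1637405902147293), (0.1106332540512085, 0.14531348645687103), 14.410841941833496)
 rods 100 [ 0.5456 -0.1356  0.1495]
side [0.4013 0.3192] 0.024092682164131202 487 0.9967549019656248
side [0.4377 0.1762] 0.02414178994353796 396 1.0097613618345875
side [0.497  0.2666] 0.023688802301633328 444 0.8496106126626328
side [0.5577 0.3542] 0.024663329113815184 468 1.0252796297324616
side [0.5901 0.2002] 0.024620535806765445 385 0.8303942564805135
side [0.7538 0.089 ] 0.047165325263020516 295 3.5860354825734144
tt n 2934 0.044285676860369584
 centre [ 0.5954 -0.0597] 0.0021613234651784996 158 270
 handle 82 [0.5945 0.0356 0.1165]
 handletop 44 [0.596  0.0331 0.1224]
 pointer 90 [ 0.4737 -0.0868  0.0322]
 hood 466
((0.6212839484214783, -0.16063106060028076), (0.11067026108503342, 0.15440323948860168), 14.767704010009766)
 rods 217 [ 0.5903 -0.1277  0.1471]
```

View pics/top1.png

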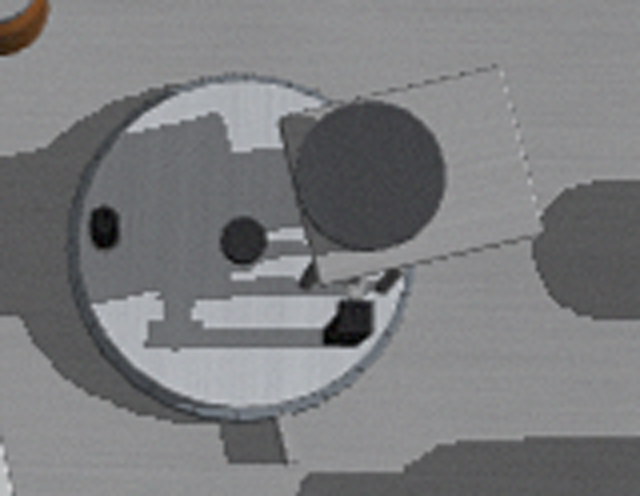

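View pics/side1.png

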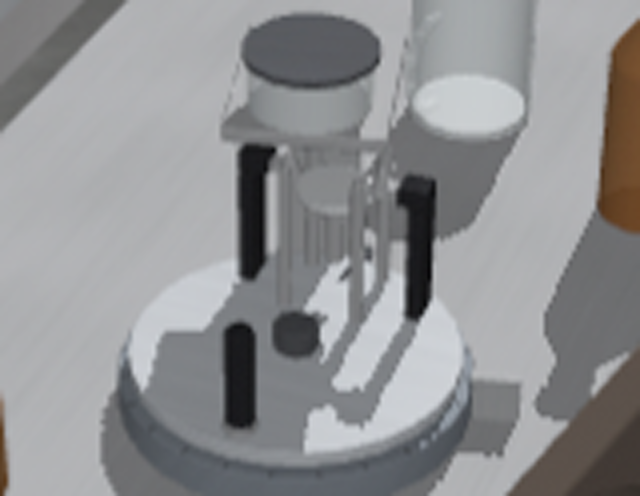

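```bash
cat >> h.py <<'E'
C=np.array([.5985,-.0655]);PSI=np.radians(14.4)
def rot(theta,tilt=0):  # tool y at yaw theta(deg), z down, tilted so that body leans to tool +x
    t=np.radians(theta);y=np.array([np.cos(t),np.sin(t),0]);z=np.array([0,0,-1.]);x=np.cross(y,z)
    return R.from_matrix(np.c_[x,y,z])*R.from_rotvec([0,np.radians(-tilt),0])
def now():
    s=bot.sense();q=s["tool_rot"];return s["ee_pos"],R.from_quat([q[1],q[2],q[3],q[0]])
def plan(way,p=None,r=None,vmax=.05,amax=9.):
    if p is None:p,r=now()
    out=[]
    for h,P,Q in way:
        P=np.array(P,float)
        n=max(1,int(np.ceil(np.linalg.norm(P-p)/vmax)),int(np.ceil((r.inv()*Q).magnitude()*57.3/amax)))
        p0,r0=p,r;w=(r0.inv()*Q).as_rotvec()
        for i in range(1,n+1):
            pt=p0+(P-p0)*i/n;rt=r0*R.from_rotvec(w*i/n)
            row=np.r_[np.round(r.inv().apply(pt-p)*100,2),np.round(np.degrees((r.inv()*rt).as_rotvec()),1)]
            out.append([h]+[float(v)+0. for v in row])
            p=p+r.apply(row[:3]/100);r=r*R.from_rotvec(np.radians(row[3:]))
    for o in out:print(*["%g"%v for v in o],sep=", ",end=",\n")
    return p,r
def hpose(q,out=.002,tilt=10,z=.095,s=.06):
    f=PSI+np.radians(q);rad=np.array([np.cos(f),np.sin(f)])
    Q=rot(np.degrees(f)-90,tilt)
    b=np.r_[C+rad*(.095+out),z]
    return b-Q.apply([0,0,s]),Q
E
python3 - <<'E'
from h import *
P,Q=hpose(75);print(P,Q.as_matrix())
U=P+[0,0,.1]
p,r=plan([(8.5,U,Q)])
print("down");p,r=plan([(8.5,P,Q)],p,r,vmax=.03)
print("arc");P2,Q2=hpose(70);P3,Q3=hpose(65);plan([(2.6,P2,Q2)],P,Q);plan([(2.6,P3,Q3)],P2,Q2)
E
```

```text
[0.59962487 0.041913   0.15408847] [[ 0.01031269  0.99994517 -0.00181841]
 [ 0.98475376 -0.01047178 -0.17363866]
 [-0.17364818  0.         -0.98480775]]
8.5, -3.95, -2.79, 0.36, 0.4, -0.6, 5.1,
8.5, -4.18, -2.42, 0.41, 0.5, -0.6, 5.1,
8.5, -4.37, -2.03, 0.48, 0.4, -0.7, 5.1,
8.5, -4.54, -1.64, 0.55, 0.5, -0.6, 5.1,
8.5, -4.65, -1.22, 0.61, 0.4, -0.6, 5.1,
8.5, -4.73, -0.8, 0.67, 0.5, -0.6, 5.1,
8.5, -4.78, -0.37, 0.72, 0.4, -0.6, 5.1,
8.5, -4.79, 0.06, 0.77, 0.5, -0.7, 5.1,
8.5, -4.75, 0.49, 0.82, 0.4, -0.6, 5.1,
8.5, -4.68, 0.92, 0.88, 0.5, -0.6, 5.1,
8.5, -4.57, 1.34, 0.91, 0.4, -0.6, 5.1,
8.5, -4.43, 1.75, 0.94, 0.5, -0.6, 5.1,
8.5, -4.24, 2.13, 0.98, 0.4, -0.6, 5.1,
8.5, -4.02, 2.52, 1, 0.4, -0.7, 5.1,
down
8.5, 0.44, 0, 2.46, 0, 0, 0,
8.5, 0.43, 0, 2.46, 0, 0, 0,
8.5, 0.44, -0.01, 2.47, 0, 0, 0,
8.5, 0.43, 0, 2.46, 0, 0, 0,
arc
2.6, -0.04, 0.94, 0.01, 0.9, 0, 4.9,
2.6, -0.04, 0.94, 0.01, 0.9, 0, 4.9,
```

Request:
jog_arm(
  commands=[8.5,-3.95,-2.79,0.36,0.4,-0.6,5.1,8.5,-4.18,-2.42,0.41,0.5,-0.6,5.1,8.5,-4.37,-2.03,0.48,0.4,-0.7,5.1,8.5,-4.54,-1.64,0.55,0.5,-0.6,5.1,8.5,-4.65,-1.22,0.61,0.4,-0.6,5.1,8.5,-4.73,-0.8,0.67,0.5,-0.6,5.1,8.5,-4.78,-0.37,0.72,0.4,-0.6,5.1,8.5,-4.79,0.06,0.77,0.5,-0.7,5.1,8.5,-4.75,0.49,0.82,0.4,-0.6,5.1,8.5,-4.68,0.92,0.88,0.5,-0.6,5.1,8.5,-4.57,1.34,0.91,0.4,-0.6,5.1,8.5,-4.43,1.75,0.94,0.5,-0.6,5.1,8.5,-4.24,2.13,0.98,0.4,-0.6,5.1,8.5,-4.02,2.52,1,0.4,-0.7,5.1,8.5,0,0,0,0,0,0,8.5,0,0,0,0,0,0],
)

```text
t: 3.2
ee_pos: [0.5993, 0.042, 0.2539]
tool_rot: [0.061, 0.708, 0.701, -0.062]
force: [-0.7, 0.0, -0.8]
opening: 0.085
grip_force: 0.0
```

Run:
```python
from h import *
P,Q=hpose(75);plan([(8.5,P,Q)],vmax=.03);print(now()[0])
for n in("top","side"):
    im,d=bot.get_image(n);c=proj(n,[.6,.03,.15])[0].astype(int);print(n,c)
    v,u=max(0,c[1]-70),max(0,c[0]-90);save(n+"2",cv2.resize(im[v:v+140,u:u+180],None,fx=4,fy=4))
```

```text
8.5, 0.43, 0.01, 2.46, 0, 0, 0,
8.5, 0.43, 0.01, 2.46, 0, 0, 0,
8.5, 0.44, 0, 2.45, 0, 0, 0,
8.5, 0.43, 0.01, 2.46, 0, 0, 0,
[0.59929074 0.0419987  0.25389891]
top [320 229]
side [313 236]
```

View pics/side2.png

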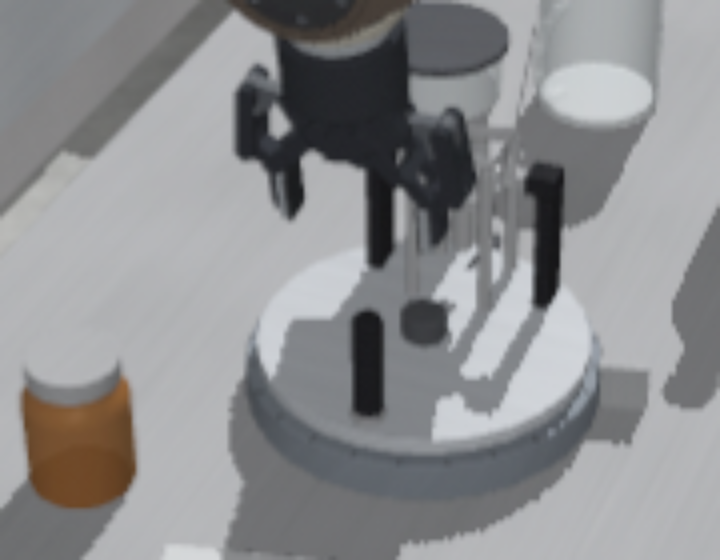

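The open fingers straddle the handle (post at about px 368,360 in the crop). Descending and closing loosely.

Request:
jog_arm(
  commands=[8.5,0.43,0.01,2.46,0,0,0,8.5,0.43,0.01,2.46,0,0,0,8.5,0.44,0,2.46,0,0,0,8.5,0.43,0.01,2.46,0,0,0,2.6,0,0,0,0,0,0,2.6,0,0,0,0,0,0,2.6,0,0,0,0,0,0,2.6,0,0,0,0,0,0,2.6,0,0,0,0,0,0,2.6,0,0,0,0,0,0],
  squeeze=20,
)

```text
t: 4.55
ee_pos: [0.6, 0.0418, 0.1543]
tool_rot: [0.062, 0.708, 0.701, -0.062]
force: [0.1, 0.8, 0.2]
opening: 0.0259
grip_force: 0.0
```

Request:
jog_arm(
  commands=[2.6,-0.04,0.94,0.01,0.9,0,4.9,2.6,-0.04,0.94,0.01,0.9,0,4.9,2.6,-0.04,0.94,0.01,0.9,0,4.9,2.6,-0.04,0.94,0.01,0.9,0,4.9,2.6,-0.04,0.94,0.01,0.9,0,4.9,2.6,-0.04,0.94,0.01,0.9,0,4.9,2.6,-0.04,0.94,0.01,0.9,0,4.9,2.6,-0.04,0.94,0.01,0.9,0,4.9,2.6,0,0,0,0,0,0],
)

```text
t: 5.68
ee_pos: [0.6696, 0.0152, 0.1537]
tool_rot: [0.036, 0.904, 0.418, -0.08]
force: [11.8, -17.5, -5.1]
opening: 0.0258
grip_force: 8.7
```

Run:
```python
from h import *
print(now()[0],hpose(75-39.8)[0]);plan([(2.6,*hpose(30)),(2.6,*hpose(25)),(2.6,*hpose(20)),(2.6,*hpose(15)),(2.6,*hpose(10)),(2.6,*hpose(5)),(2.6,*hpose(0))])
```

```text
[0.66956352 0.01523444 0.1537245 ] [0.66812032 0.0163036  0.15408847]
2.6, -0.06, 0.79, -0.03, 0.8, 0.1, 5.1,
2.6, -0.04, 0.94, 0.01, 0.8, 0, 4.9,
2.6, -0.04, 0.94, 0.01, 0.9, 0, 5,
2.6, -0.04, 0.93, 0, 0.9, 0, 4.9,
2.6, -0.04, 0.94, 0.01, 0.8, 0, 4.9,
2.6, -0.04, 0.94, 0.01, 0.9, 0, 4.9,
2.6, -0.04, 0.93, 0, 0.9, 0, 5,
```

Request:
jog_arm(
  commands=[2.6,-0.06,0.79,-0.03,0.8,0.1,5.1,2.6,-0.04,0.94,0.01,0.8,0,4.9,2.6,-0.04,0.94,0.01,0.9,0,5,2.6,-0.04,0.93,0,0.9,0,4.9,2.6,-0.04,0.94,0.01,0.8,0,4.9,2.6,-0.04,0.94,0.01,0.9,0,4.9,2.6,-0.04,0.93,0,0.9,0,5,2.6,0,0,0,0,0,0,2.6,0,0,0,0,0,0],
)

```text
t: 6.8
ee_pos: [0.7018, -0.0378, 0.1541]
tool_rot: [0.01, 0.988, 0.126, -0.087]
force: [0.3, 0.2, 0.4]
opening: 0.0254
grip_force: 0.0
```

Run:
```python
from h import *
p,r=now();plan([(8.5,p+[0,0,.1],r),(7.5,[.6,.15,.30],rot(14.4,0))])
```

```text
8.5, -0.87, -0.01, -4.92, 0, 0, 0,
8.5, -0.87, 0, -4.93, 0, 0, 0,
7.5, -0.53, -1.89, -0.33, -0.7, 0.7, -8.2,
7.5, -0.26, -1.94, -0.35, -0.7, 0.7, -8.1,
7.5, 0.02, -1.95, -0.38, -0.8, 0.7, -8.2,
7.5, 0.31, -1.92, -0.4, -0.7, 0.7, -8.1,
7.5, 0.57, -1.85, -0.43, -0.7, 0.8, -8.2,
7.5, 0.85, -1.75, -0.43, -0.7, 0.7, -8.1,
7.5, 1.08, -1.6, -0.44, -0.8, 0.7, -8.2,
7.5, 1.31, -1.43, -0.45, -0.7, 0.7, -8.1,
7.5, 1.5, -1.22, -0.45, -0.7, 0.7, -8.2,
7.5, 1.67, -0.99, -0.44, -0.7, 0.7, -8.1,
7.5, 1.79, -0.74, -0.44, -0.7, 0.7, -8.2,
```

Request:
jog_arm(
  commands=[8.5,0,0,0,0,0,0,8.5,0,0,0,0,0,0,8.5,0,0,0,0,0,0,8.5,-0.87,0,-4.92,0,0,0,8.5,-0.87,0,-4.93,0,0,0,7.5,-0.53,-1.89,-0.33,-0.7,0.7,-8.2,7.5,-0.26,-1.94,-0.35,-0.7,0.7,-8.1,7.5,0.02,-1.95,-0.38,-0.8,0.7,-8.2,7.5,0.31,-1.92,-0.4,-0.7,0.7,-8.1,7.5,0.57,-1.85,-0.43,-0.7,0.8,-8.2,7.5,0.85,-1.75,-0.43,-0.7,0.7,-8.1,7.5,1.08,-1.6,-0.44,-0.8,0.7,-8.2,7.5,1.31,-1.43,-0.45,-0.7,0.7,-8.1,7.5,1.5,-1.22,-0.45,-0.7,0.7,-8.2,7.5,1.67,-0.99,-0.44,-0.7,0.7,-8.1,7.5,1.79,-0.74,-0.44,-0.7,0.7,-8.2,7.5,0,0,0,0,0,0],
)

```text
t: 8.93
ee_pos: [0.6003, 0.1507, 0.3005]
tool_rot: [0.0, 0.613, 0.79, -0.0]
force: [-0.5, -0.0, -0.0]
opening: 0.075
grip_force: 0.0
```

```bash
cat > look.py <<'E'
from h import *
import sys
np.set_printoptions(precision=4,suppress=True)
print(now()[0])
for n in("top","side"):
    im,d=bot.get_image(n)
    for o in sorted(lids(n,im,d),key=lambda o:o[0][0]):
        if o[3]<2:print(n,o[0],*np.round(o[1:],4))
    for w,z in (("handle_top",.125),("column_mouth",.136)):
        for r in bot.place_of(n,w)[:1]:print(n,w,round(r["conf"],2),at_z(n,r["centre"],z))
    if len(sys.argv)>1:
        c=proj(n,np.r_[C-.07*np.array([np.cos(PSI),np.sin(PSI)]),.13])[0].astype(int)
        v,u=max(0,c[1]-60),max(0,c[0]-80);save(n+sys.argv[1],cv2.resize(im[v:v+120,u:u+160],None,fx=5,fy=5))
E
python3 look.py 3; python3 -c "
from h import *
print(C-.07*np.array([np.cos(PSI),np.sin(PSI)]),C+.095*np.array([np.cos(PSI),np.sin(PSI)]))"
```

```text
[0.6003 0.1507 0.3005]
top [0.4034 0.3187] 0.0244 354.0 0.6209
top [0.5598 0.3542] 0.0244 344.0 0.6358
top handle_top 0.57 [ 0.6864 -0.0416  0.125 ]
top column_mouth 0.83 [ 0.5309 -0.0797  0.136 ]
side [0.4013 0.3192] 0.024 486.0 1.0129
side [0.4379 0.1762] 0.0242 397.0 0.9795
side [0.4969 0.2665] 0.0239 443.0 0.8111
side [0.5577 0.3542] 0.0249 465.0 1.0253
side [0.5901 0.2002] 0.0244 382.0 0.8304
side handle_top 0.76 [ 0.695  -0.0317  0.125 ]
side column_mouth 0.81 [ 0.5336 -0.0958  0.136 ]
[ 0.53069918 -0.08290829] [ 0.6905154  -0.04187446]
```

View pics/top3.png

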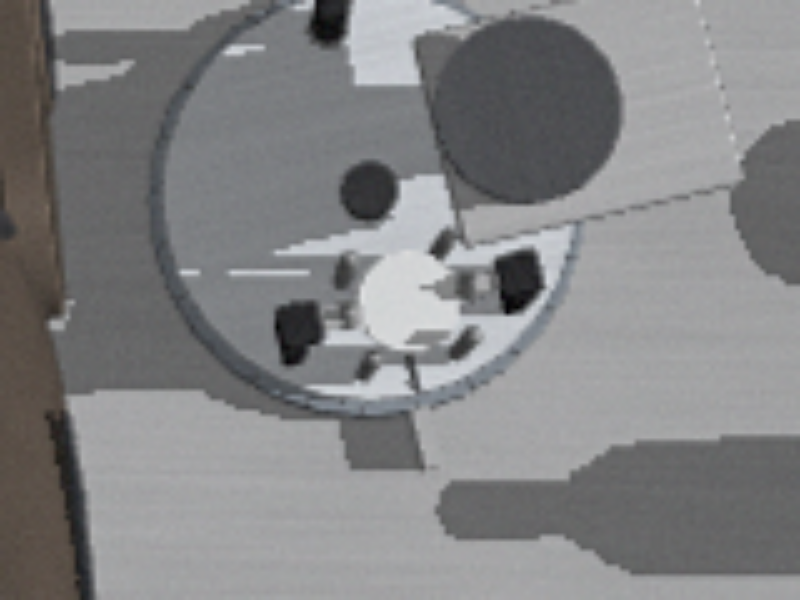

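View pics/side3.png

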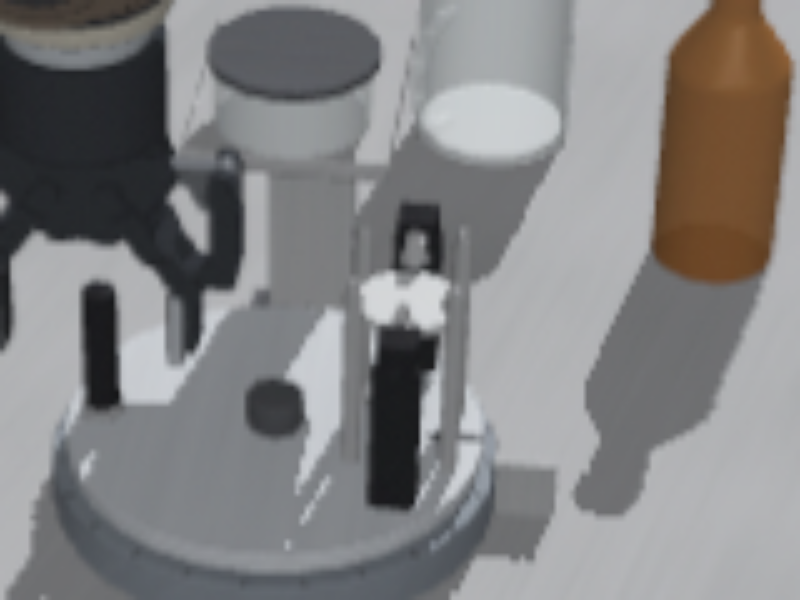

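The top view shows the column at the pointer: the white follower is at (410,300), with its tick above the pointer block. The side view agrees. Refining the column centre.

Run:
```python
from h import *
np.set_printoptions(precision=4,suppress=True)
c0=C-.07*np.array([np.cos(PSI),np.sin(PSI)])
ax=np.array([[np.cos(PSI),np.sin(PSI)],[-np.sin(PSI),np.cos(PSI)]])
for n in("top","side"):
    im,d=bot.get_image(n);W=cloud(n,d);L=(W[...,:2]-c0)@ax.T;z=W[...,2];v=im.max(-1)
    def rep(name,m):
        print(n,name,m.sum(),np.r_[L[m].mean(0),z[m].mean()]*1000, (L[m].max(0)-L[m].min(0))*1000 if m.any() else 0)
    for s in(-1,1):
        rep("housing%d"%s,(v<70)&(z>.146)&(z<.154)&(abs(L[...,1]-s*.058)<.02)&(abs(L[...,0])<.02))
    rep("follower",(v>200)&(z>.128)&(z<.138)&(np.hypot(L[...,0],L[...,1])<.033))
    for sx in(-1,1):
        for sy in(-1,1):
            rep("rod%d%d"%(sx,sy),(z>.145)&(z<.165)&(abs(L[...,0]-sx*.0262)<.011)&(abs(L[...,1]-sy*.0262)<.011))
    rep("hood",(z>.19)&(z<.204)&(L[...,1]<-.02)&(L[...,1]>-.2)&(abs(L[...,0]-.07)<.08))
    m=(z>.19)&(z<.204)&(L[...,1]<-.02)&(L[...,1]>-.2)&(abs(L[...,0]-.07)<.08)
    print(cv2.minAreaRect(L[m].astype(np.float32)*1000))
    m=(z>.040)&(z<.05)&(np.hypot(L[...,0]-.07,L[...,1])<.13)
    ct=np.vstack([c.reshape(-1,2) for c in cv2.findContours(m.astype(np.uint8),0,1)[0]])
    P=(np.array([at_z(n,c,.045)[:2] for c in ct.astype(float)])-c0)@ax.T
    s=least_squares(lambda p:np.hypot(*(P-p).T)-.1135,[.07,0],loss="cauchy",f_scale=.001);print(" tt centre",s.x*1000,(abs(s.fun)<.002).sum())
```

```text
top housing-1 45 [  0.9479 -58.6076 149.9205] [20.0128 19.9051]
top housing1 54 [  0.701   57.2233 150.19  ] [21.4571 19.3311]
top follower 225 [  3.0139  -0.1516 132.6466] [50.8424 47.512 ]
top rod-1-1 13 [-25.1994 -27.75   154.3519] [7.4813 8.8682]
top rod-11 12 [-25.8338  24.6617 154.9416] [7.7603 8.5927]
top rod1-1 13 [ 26.9698 -27.1653 154.5549] [9.5641 8.3548]
top rod11 13 [ 26.905   25.3697 154.0324] [8.2601 8.3215]
top hood 1339 [  65.3645 -120.7378  196.8441] [110.6352 145.9594]
((71.09027099609375, -101.80878448486328), (110.39363861083984, 146.0164794921875), 0.1383499801158905)
 tt centre [71.6934 -2.1862] 136
side housing-1 37 [ -1.8226 -55.6412 149.1986] [20.9064 27.0938]
side housing1 40 [ -2.8746  61.6392 149.0186] [19.2194 25.4379]
side follower 108 [  0.4858  -2.9743 132.0301] [43.5943 46.9666]
side rod-1-1 17 [-27.831  -22.7067 152.3375] [ 8.4732 16.1292]
side rod-11 18 [-28.1883  29.1991 152.2138] [ 8.2054 12.1832]
side rod1-1 17 [ 24.5111 -24.0876 152.4393] [ 8.5294 10.8387]
side rod11 18 [ 24.0872  27.7841 151.0049] [ 7.9858 12.3269]
side hood 433 [ 55.4795 -65.5275 196.5558] [110.7428 152.7737]
((68.43022918701172, -97.06976318359375), (110.74192810058594, 152.7725372314453), 0.005756007973104715)
 tt centre [68.6241  4.0055] 101
```

```bash
cat > pick.py <<'E'
from h import *
import sys
x,y,z=map(float,sys.argv[1:4]);Q=rot(14.4)
plan([(7.2,[x,y,.15],Q)])
print("down");plan([(7.2,[x,y,z],Q)],np.array([x,y,.15]),Q,vmax=.022)
E
python3 pick.py .5918 .2 .085
```

```text
7.2, 1.28, 0.09, 3.75, 0, 0, 0,
7.2, 1.28, 0.09, 3.74, 0, 0, -0.1,
7.2, 1.28, 0.1, 3.75, 0, 0, 0,
7.2, 1.28, 0.09, 3.74, -0.1, 0, -0.1,
down
7.2, 0, 0, 2.17, 0, 0, 0,
7.2, 0, 0, 2.16, 0, 0, 0,
7.2, 0, 0, 2.17, 0, 0, 0,
```

Request:
jog_arm(
  commands=[7.2,1.28,0.09,3.75,0,0,0,7.2,1.28,0.09,3.74,0,0,-0.1,7.2,1.28,0.1,3.75,0,0,0,7.2,1.28,0.09,3.74,0,0,0,7.2,0,0,2.17,0,0,0,7.2,0,0,2.16,0,0,0,7.2,0,0,2.17,0,0,0,7.2,0,0,0,0,0,0],
)

```text
t: 10.32
ee_pos: [0.5911, 0.2, 0.0838]
tool_rot: [-0.001, 0.613, 0.79, -0.001]
force: [-0.4, 0.9, 0.9]
opening: 0.0719
grip_force: 0.0
```

Run:
```python
from h import *
s=bot.sense();print(s["ee_pos"],s["force"])
im,d=bot.get_image("side");c=proj("side",[.59,.2,.04])[0].astype(int)
v,u=c[1]-45,c[0]-60;save("side4",cv2.resize(im[v:v+90,u:u+120],None,fx=6,fy=6,interpolation=2))
for z in(.01,.02,.025): print(proj("side",[[.5918,.2,z]])-[u,v])
```

```text
[0.59113314 0.20004982 0.08383604] [-0.40594332  0.87291414  0.94044661]
[[60.41746372 54.34381259]]
[[60.26521876 51.34659078]]
[[60.18872986 49.83806851]]
```

View pics/side4.png

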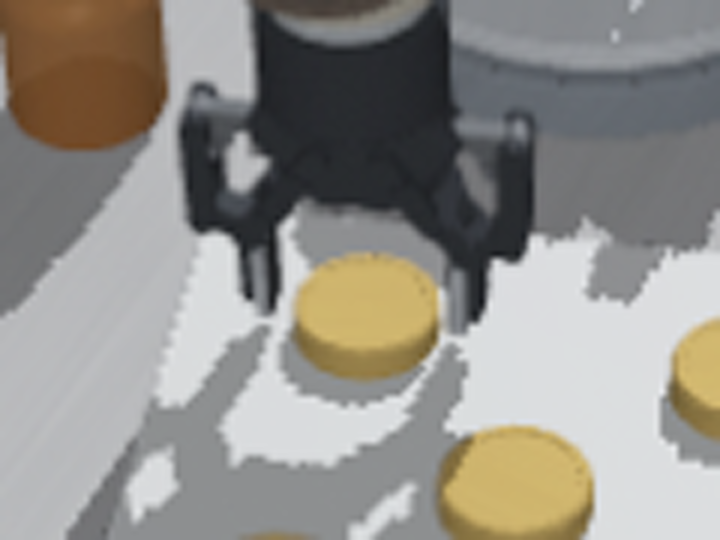

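The fingers straddle the lid (centre at about px 365,315), with the tips at about (263,305) and (460,330), just above the board. Gripping.

Request:
jog_arm(
  commands=[5,0,0,0,0,0,0,5,0,0,0,0,0,0,5,0,0,0,0,0,0,5,0,0,0,0,0,0,5,0,0,-2,0,0,0,5,0,0,-4,0,0,0,5,0,0,-4,0,0,0,5,0,0,-4,0,0,0,5,0,0,-4,0,0,0,5,0,0,0,0,0,0],
  squeeze=40,
)

```text
t: 11.62
ee_pos: [0.5922, 0.2007, 0.2699]
tool_rot: [0.002, 0.613, 0.79, 0.002]
force: [0.0, 0.0, -0.2]
opening: 0.0579
grip_force: 43.0
```

```bash
cat > held.py <<'E'
from h import *
import sys
np.set_printoptions(precision=4,suppress=True)
p,r=now();s=bot.sense();print(p,s["opening"],s["grip_force"])
best=None
for n in("top","side"):
    im,d=bot.get_image(n)
    for o in lids(n,im,d,z0=p[2]-.058,box=(p[0]-.05,p[0]+.05,p[1]-.05,p[1]+.05)):
        print(n,"lid-tcp",np.round((o[0]-p[:2])*1000,1),"base frame",np.round(1000*np.array([[np.cos(PSI),np.sin(PSI)],[-np.sin(PSI),np.cos(PSI)]])@(o[0]-p[:2]),1),"z",o[1]-p[2],o[2:])
    if n=="side" and len(sys.argv)>1:
        c=proj(n,p-[0,0,.05])[0].astype(int);v,u=max(0,c[1]-45),c[0]-60
        save("side"+sys.argv[1],cv2.resize(im[v:v+90,u:u+120],None,fx=6,fy=6,interpolation=2))
E
python3 held.py 5
```

```text
[0.5922 0.2007 0.2699] 0.057875300027182955 43.012551069259644
side lid-tcp [-2.8  6.9] base frame [-1.   7.4] z -0.0657407558053506 (np.int32(418), np.float64(1.0486753654519467))
```

View pics/side5.png

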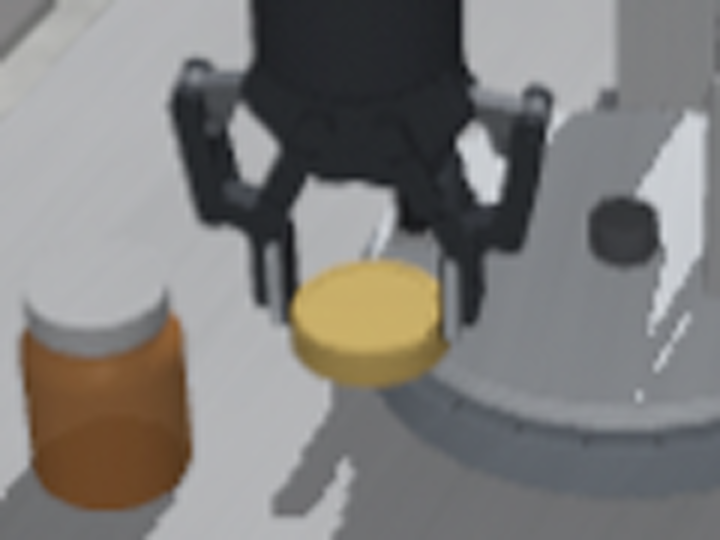

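Run:
```python
from h import *
p,r=now();im,d=bot.get_image("side")
A=np.array([[np.cos(PSI),np.sin(PSI)],[-np.sin(PSI),np.cos(PSI)]])
for dz in(.055,.058,.061,.064,.067,.07):
    o=max(lids("side",im,d,z0=p[2]-dz,box=(p[0]-.05,p[0]+.05,p[1]-.05,p[1]+.05)),key=lambda o:o[2]);print(dz,1000*A@(o[0]-p[:2]),o[3])
W=cloud("side",d);L=(W[...,:2]-p[:2])@A.T*1000;z=(W[...,2]-p[2])*1000
hsv=cv2.cvtColor(im,cv2.COLOR_RGB2HSV)
m=(hsv[...,0]>12)&(hsv[...,0]<32)&(hsv[...,1]>110)&(np.hypot(L[...,0],L[...,1])<60)&(abs(z)<120)
for a in np.arange(-30,45,6):
    k=m&(L[...,1]>=a)&(L[...,1]<a+6)
    if k.sum()>4:print(a,k.sum(),np.percentile(z[k],[10,50,90]).round(1),np.percentile(L[...,0][k],[2,98]).round(1))
```

```text
0.055 [-1.3294927   7.97789264] 1.13908599578308
0.058 [-0.51332219  4.26246102] 1.0978686873955468
0.061 [0.30303091 0.53171514] 1.0573249969413423
0.064 [ 1.12196566 -3.19606536] 1.017381742775771
0.067 [ 1.94202943 -6.92256426] 0.9780827779618213
0.07 [  2.76308137 -10.65374283] 0.9394832465341186
-30 10 [-64.8 -62.8 -62.1] [-10.5  11.9]
-24 28 [-65.1 -63.1 -60.9] [-17.   18.2]
-18 30 [-64.8 -63.1 -61. ] [-20.4  21.9]
-12 36 [-65.1 -62.9 -61.3] [-22.1  26.2]
-6 37 [-64.9 -62.7 -61. ] [-23.1  29. ]
0 44 [-65.6 -62.5 -60.2] [-27.1  27.4]
6 48 [-66.4 -63.  -59.8] [-28.1  21.9]
12 50 [-69.1 -63.6 -60.9] [-29.3  25.2]
18 50 [-72.2 -63.9 -61.3] [-24.8  20.1]
24 69 [-72.7 -67.  -60.8] [-17.5  16.5]
30 10 [-66.7 -63.9 -60.7] [-13.7   8. ]
```

```bash
cat >> h.py <<'E'
A=np.array([[np.cos(PSI),np.sin(PSI)],[-np.sin(PSI),np.cos(PSI)]])
C0=C-.07*A[0]
COL=C0+A.T@np.array([-.0018,.001])
E
python3 - <<'E'
from h import *
print(COL);Q=rot(14.4)
plan([(5,[*COL,.27],Q)])
E
```

```text
[ 0.52870704 -0.08238735]
5, -4.31, -2.18, -0.08, 0, 0, 0,
5, -4.3, -2.18, -0.07, 0, 0, 0,
5, -4.31, -2.18, -0.08, 0, 0, 0,
5, -4.3, -2.18, -0.08, 0, 0, 0,
5, -4.31, -2.18, -0.08, -0.1, 0, 0,
5, -4.3, -2.18, -0.08, 0, 0, 0,
```

Request:
jog_arm(
  commands=[5,-4.31,-2.18,-0.05,0,0,0,5,-4.3,-2.18,-0.05,0,0,0,5,-4.31,-2.18,-0.05,0,0,0,5,-4.3,-2.18,0,0,0,0,5,-4.31,-2.18,0,0,0,0,5,-4.3,-2.18,0,0,0,0,5,0,0,0,0,0,0,5,0,0,0,0,0,0],
)

```text
t: 12.78
ee_pos: [0.529, -0.082, 0.2662]
tool_rot: [-0.001, 0.613, 0.79, -0.001]
force: [0.5, 0.5, -0.0]
opening: 0.0579
grip_force: 43.0
```

```bash
cat > align.py <<'E'
from h import *
np.set_printoptions(precision=1,suppress=True)
p,r=now();s=bot.sense();print("tcp-COL (base mm)",1000*A@(p[:2]-COL),"z",p[2],"yaw",np.degrees(np.arctan2(*r.as_matrix()[1::-1,1])),"tilt",1000*r.as_matrix()[2,:2],s["opening"],s["force"])
for n in ("side",):
    im,d=bot.get_image(n);W=cloud(n,d);L=(W[...,:2]-COL)@A.T*1000;z=W[...,2]*1000
    hsv=cv2.cvtColor(im,cv2.COLOR_RGB2HSV);v=im.max(-1)
    m=(hsv[...,0]>12)&(hsv[...,0]<32)&(hsv[...,1]>110)&(np.hypot(L[...,0],L[...,1])<60)&(z>90)
    k=max([(0,None)]+[(0,0)])
    ztop=np.percentile(z[m],85) if m.any() else 0
    print("lid n",m.sum(),"x",np.percentile(L[...,0][m],[1,99]) if m.any() else 0,"y",np.percentile(L[...,1][m],[1,99]) if m.any() else 0,"z",np.percentile(z[m],[2,50,85,98]) if m.any() else 0)
    for sx in(-1,1):
        for sy in(-1,1):
            k=(z>135)&(z<162)&(abs(L[...,0]-sx*26)<11)&(abs(L[...,1]-sy*26)<11)&~m
            if k.any():print("rod",sx,sy,k.sum(),L[k].mean(0),z[k].max())
E
python3 align.py; python3 held.py 6
```

```text
tcp-COL (base mm) [0.4 0.3] z 0.2662476762037756 yaw 14.360182724183812 tilt [ 0.5 -1.8] 0.05791604671471406 [ 0.5  0.5 -0. ]
[ 0.5291 -0.0816  0.2664] 0.057686800402775434 43.01757574081421
side lid-tcp [-2.   6.1] base frame [-0.5  6.4] z -0.06356735471273145 (np.int32(304), np.float64(0.7771772564020953))Traceback (most recent call last):
  File "align.py", line 8, in <module>
    k=max([(0,None)]+[(0,0)])
TypeError: '>' not supported between instances of 'int' and 'NoneType'
```

View pics/side6.png

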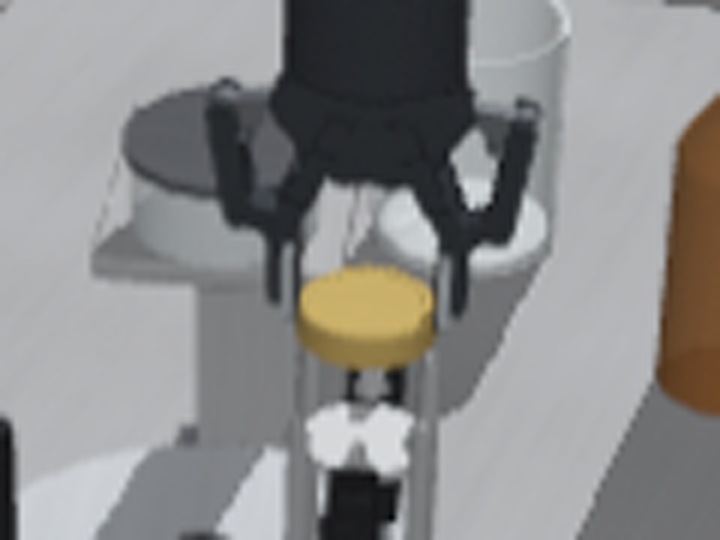

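The lid (px 300–437) hangs nearly centred over the rods (about 305 and 427). I'll measure the relative offset.

```bash
sed -i '/k=max/d' align.py; python3 align.py
python3 - <<'E'
from h import *
# side-camera-only column centre via projections: rods as vertical lines; compare with expected pixels
im,d=bot.get_image("side")
W=cloud("side",d);L=(W[...,:2]-COL)@A.T*1000;z=W[...,2]*1000
for z0,z1 in((60,100),(100,130),(135,150)):
  for sx in(-1,1):
    k=(z>z0)&(z<z1)&(abs(L[...,0]-sx*26)<9)&(abs(L[...,1]-26)<16)
    print(z0,sx,k.sum(),L[k].mean(0).round(1))
E
```

```text
tcp-COL (base mm) [0.8 1. ] z 0.2666052800887334 yaw 14.472170400117356 tilt [-0.  -1.1] 0.05739343937182321 [-0.  -0.  -1.2]
lid n 300 x [-26.3  26.7] y [-25.1  34.2] z [193.  203.  205.5 207.5]
rod -1 -1 22 [-26.3 -23.9] 160.39712925199086
rod -1 1 30 [-26.4  27.8] 159.96177928836278
rod 1 -1 25 [ 25.9 -24.8] 154.60727273500606
rod 1 1 31 [25.1 27.5] 159.3674658908264
60 -1 50 [-26.1  28.2]
60 1 51 [26.6 28.4]
100 -1 32 [-25.7  26.6]
100 1 34 [26.  28.3]
135 -1 20 [-26.6  28.8]
135 1 19 [25.3 29. ]
```

Request:
jog_arm(
  commands=[5,-0.21,-0.04,0,0,0,0,5,0,0,1,0,0,0,5,0,0,1,0,0,0,5,0,0,1,0,0,0,5,0,0,0.5,0,0,0,5,0,0,0,0,0,0],
)

```text
t: 13.78
ee_pos: [0.5292, -0.0844, 0.2315]
tool_rot: [-0.0, 0.613, 0.79, -0.0]
force: [0.3, -0.1, -0.7]
opening: 0.0579
grip_force: 43.0
```

```bash
cat >> h.py <<'E'
COL=COL+A.T@np.array([.0002,-.0014])
E
python3 align.py; python3 held.py 7
```

```text
tcp-COL (base mm) [-0.2 -0.7] z 0.23146685740075756 yaw 14.38745019534133 tilt [ 0.  -1.3] 0.05789126881612897 [ 0.3 -0.1 -0.7]
lid n 297 x [-28.1  26.3] y [-57.2  31.8] z [155.7 167.4 170.  171.9]
rod -1 -1 1 [-28.9 -26.3] 135.74461313784585
rod -1 1 33 [-25.9  28.6] 159.9397212335085
rod 1 -1 1 [ 27.3 -24.8] 160.13825290761233
rod 1 1 36 [24.8 28.3] 159.65270287792092
[ 0.5293 -0.0844  0.2318] 0.05774377126522959 43.01821410655975
side lid-tcp [-1.4  4.1] base frame [-0.3  4.4] z -0.0631365879365334 (np.int32(289), np.float64(0.9143699623498376))
```

View pics/side7.png

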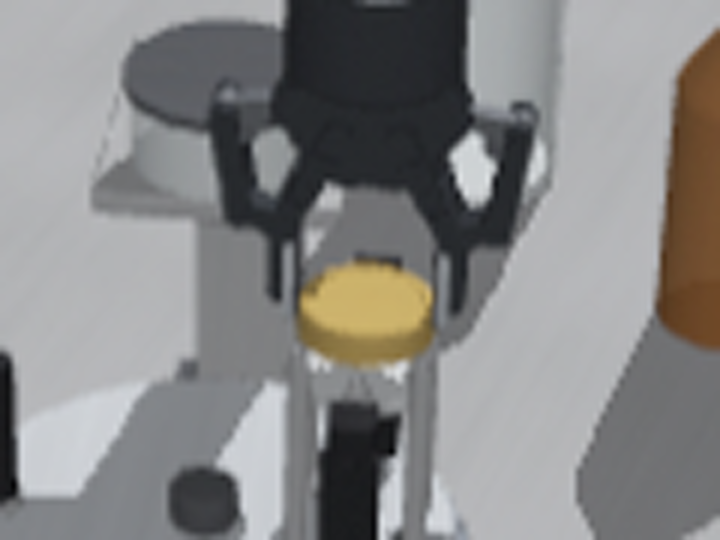

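The lid sits between the rod tops (px 300–435), with no contact force yet. Lowering gently.

Request:
jog_arm(
  commands=[5,0,0,0.2,0,0,0,5,0,0,0.2,0,0,0,5,0,0,0.2,0,0,0,5,0,0,0,0,0,0],
)

```text
t: 14.42
ee_pos: [0.5292, -0.0844, 0.2258]
tool_rot: [-0.0, 0.613, 0.79, -0.0]
force: [-0.1, -0.3, -0.2]
opening: 0.0578
grip_force: 43.0
```

Request:
jog_arm(
  commands=[5,0,0,0.2,0,0,0,5,0,0,0.2,0,0,0,5,0,0,0,0,0,0],
)

```text
t: 14.8
ee_pos: [0.5293, -0.0844, 0.2218]
tool_rot: [-0.0, 0.613, 0.79, -0.0]
force: [0.6, -0.0, -0.1]
opening: 0.0579
grip_force: 43.0
```

Request:
jog_arm(
  commands=[5,0,0,0.2,0,0,0,5,0,0,0,0,0,0],
)

```text
t: 15.05
ee_pos: [0.5293, -0.0844, 0.2198]
tool_rot: [-0.0, 0.613, 0.79, -0.0]
force: [-0.3, 0.2, -1.6]
opening: 0.0575
grip_force: 43.1
```

Request:
jog_arm(
  commands=[5,0,0,0.2,0,0,0,5,0,0,0,0,0,0],
)

```text
t: 15.3
ee_pos: [0.5293, -0.0844, 0.2178]
tool_rot: [-0.0, 0.613, 0.79, -0.0]
force: [1.1, 0.3, 0.0]
opening: 0.0576
grip_force: 43.1
```

Request:
jog_arm(
  commands=[5,0,0,0.2,0,0,0,5,0,0,0,0,0,0],
)

```text
t: 15.55
ee_pos: [0.5292, -0.0844, 0.2157]
tool_rot: [-0.0, 0.613, 0.79, -0.0]
force: [-0.3, 0.6, -0.6]
opening: 0.0577
grip_force: 43.1
```

```bash
python3 align.py
```

```text
tcp-COL (base mm) [-0.2 -0.7] z 0.21572087248531818 yaw 14.391956527271214 tilt [-0.3 -0.8] 0.05767373824946618 [-0.3  0.6 -0.6]
lid n 262 x [-27.5  26.3] y [-45.   32.5] z [142.1 152.4 154.4 155.9]
rod -1 -1 7 [-25.1 -22. ] 158.24479526602187
rod -1 1 36 [-26.4  28. ] 161.38971479739658
rod 1 -1 17 [ 25.6 -22.7] 161.75846034198776
rod 1 1 32 [24.3 28.8] 159.0539084628817
```

Request:
jog_arm(
  commands=[5,0,0,0.2,0,0,0,5,0,0,0.2,0,0,0,5,0,0,0,0,0,0],
)

```text
t: 15.98
ee_pos: [0.5292, -0.0844, 0.2116]
tool_rot: [-0.0, 0.613, 0.79, -0.0]
force: [0.9, 0.8, -2.1]
opening: 0.0579
grip_force: 43.0
```

Request:
jog_arm(
  commands=[7.0,0,0,0,0,0,0,7.0,0,0,0,0,0,0,7.0,0,0,-2,0,0,0,7.0,0,0,-3,0,0,0,0,0,0,-1,0,0,0,0,0,0,0,0,0,0,0,0,0,0,0,0,0,0,0,0,0,0,0,0,0,0,0,0,0,0,0],
)

```text
t: 17.1
ee_pos: [0.5292, -0.0844, 0.2714]
tool_rot: [-0.0, 0.613, 0.79, -0.001]
force: [-0.4, 0.2, -0.3]
opening: -0.0003
grip_force: 0.0
```

```bash
python3 held.py 8; python3 align.py
```

```text
[ 0.5292 -0.0844  0.2714] -0.0002980947365485771 0.0
side lid-tcp [-25.   82.8] base frame [-3.6 86.4] z -0.12134761603272592 (np.int32(261), np.float64(2.2061865041241053))
tcp-COL (base mm) [-0.1 -0.7] z 0.2716343590833745 yaw 14.392372753498316 tilt [-0.2 -1. ] -0.00011032611825033392 [ 0.8 -0.2 -0.4]
lid n 261 x [-27.6  25. ] y [-47.4  30.8] z [139.1 150.  152.1 154.5]
rod -1 -1 19 [-27.  -23.5] 160.4143754655239
rod -1 1 33 [-25.6  29.2] 157.56921015796263
rod 1 -1 19 [ 25.6 -23.2] 160.69896837996524
rod 1 1 33 [24.9 28. ] 159.3383558595316
```

View pics/side8.png

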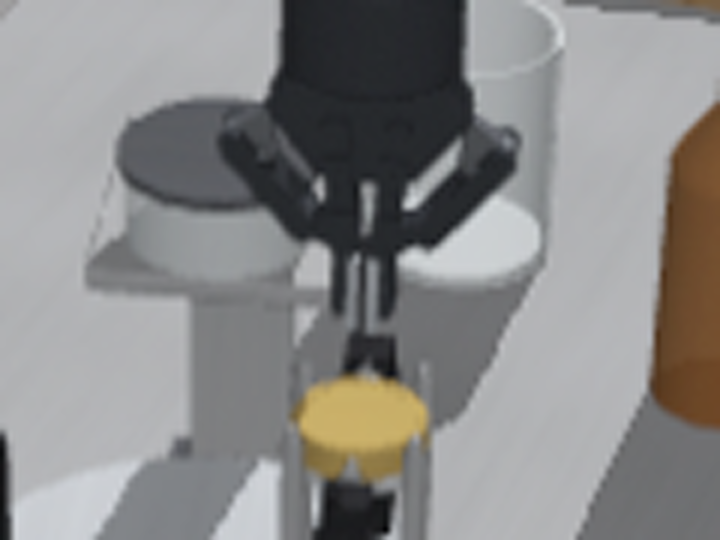

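The lid now rests on the noses between the rods (px 360,425), and the shut fingers are above it. Pressing.

Request:
jog_arm(
  commands=[0,0,0,1.5,0,0,0,0,0,0,1.5,0,0,0,0,0,0,1,0,0,0,0,0,0,0,0,0,0],
)

```text
t: 17.75
ee_pos: [0.529, -0.0844, 0.2308]
tool_rot: [-0.001, 0.613, 0.79, -0.001]
force: [0.1, 0.7, -0.4]
opening: -0.0001
grip_force: 0.0
```

Request:
jog_arm(
  commands=[0,0,0,0.4,0,0,0,0,0,0,0.4,0,0,0,0,0,0,0,0,0,0],
)

```text
t: 18.12
ee_pos: [0.5292, -0.0844, 0.2238]
tool_rot: [-0.0, 0.613, 0.79, -0.0]
force: [0.2, 0.8, -0.1]
opening: 0.0
grip_force: 0.0
```

Request:
jog_arm(
  commands=[0,0,0,0.4,0,0,0,0,0,0,0.4,0,0,0,0,0,0,0,0,0,0],
)

```text
t: 18.5
ee_pos: [0.5293, -0.0844, 0.2156]
tool_rot: [-0.0, 0.613, 0.79, -0.0]
force: [0.2, 0.8, 1.4]
opening: -0.0005
grip_force: 0.4
```

Request:
jog_arm(
  commands=[0,0,0,0.3,0,0,0,0,0,0,0.2,0,0,0,0,0,0,0,0,0,0],
)

```text
t: 18.88
ee_pos: [0.5293, -0.0845, 0.2108]
tool_rot: [-0.0, 0.613, 0.79, -0.0]
force: [0.6, -0.5, 2.0]
opening: -0.0001
grip_force: 1.0
```

Request:
jog_arm(
  commands=[0,0,0,0.2,0,0,0,0,0,0,0.2,0,0,0,0,0,0,0,0,0,0],
)

```text
t: 19.25
ee_pos: [0.5293, -0.0844, 0.2068]
tool_rot: [-0.0, 0.613, 0.79, -0.0]
force: [-0.4, -0.0, 4.6]
opening: 0.0002
grip_force: 1.9
```

Request:
jog_arm(
  commands=[0,0,0,0.1,0,0,0,0,0,0,0.1,0,0,0,0,0,0,0,0,0,0],
)

```text
t: 19.62
ee_pos: [0.5293, -0.0844, 0.2049]
tool_rot: [-0.0, 0.613, 0.79, -0.0]
force: [0.1, 0.9, 4.2]
opening: -0.0001
grip_force: 2.1
```

Request:
jog_arm(
  commands=[0,0,0,0.05,0,0,0,0,0,0,0,0,0,0,0,0,0,-2,0,0,0,0,0,0,-4,0,0,0,0,0,0,-2,0,0,0,0,0,0,0,0,0,0],
)

```text
t: 20.38
ee_pos: [0.5294, -0.0844, 0.2851]
tool_rot: [0.001, 0.613, 0.79, -0.0]
force: [-0.3, -0.1, -0.6]
opening: 0.0002
grip_force: 0.0
```

```bash
python3 align.py; python3 look.py | grep -v column
```

```text
tcp-COL (base mm) [-0.1 -0.7] z 0.2851484481962041 yaw 14.395950412080888 tilt [-1.4  1. ] 0.0002323372194351814 [-0.3 -0.1 -0.6]
lid n 183 x [-20.1  22.5] y [-53.3  29.3] z [122.8 134.  136.5 138.6]
rod -1 -1 26 [-26.5 -22.6] 161.34619290944462
rod -1 1 29 [-26.5  29. ] 160.9866315216364
rod 1 -1 30 [ 25.8 -23.5] 160.75374168896798
rod 1 1 26 [25.5 29. ] 160.0284268250533
[ 0.5291 -0.0843  0.284 ]
top [0.4034 0.3186] 0.0243 356.0 0.5568
top [0.4399 0.1752] 0.0244 348.0 0.564
top [0.4997 0.2671] 0.0245 335.0 0.7504
top [0.5603 0.3546] 0.0247 335.0 0.7528
top handle_top 0.68 [ 0.6887 -0.0513  0.125 ]
side [0.4012 0.3191] 0.024 486.0 1.0032
side [0.4378 0.1762] 0.0239 395.0 0.984
side [0.4969 0.2665] 0.0236 444.0 0.8111
side [0.5576 0.3539] 0.0245 468.0 1.0278
side handle_top 0.62 [ 0.7023 -0.0429  0.125 ]
```

Lid 1 is latched: its top went from about 152 to about 136 mm and stays there. Next, the lid at (0.439,0.176).

```bash
cat > nxt.py <<'E'
from h import *
import sys
x,y=map(float,sys.argv[1:3]);Q=rot(14.4)
p,r=plan([(7.2,[x,y,.14],Q)]);print("down")
plan([(7.2,[x,y,.083],Q)],np.array([x,y,.14]),Q,vmax=.02)
print("back from lifted");plan([(5,[.5292,-.0844,.27],Q)],np.array([x,y,.27]),Q)
E
python3 nxt.py .4388 .1757
```

```text
7.2, 3.92, -0.32, 2.05, 0, 0, 0,
7.2, 3.92, -0.33, 2.06, 0, 0, 0,
7.2, 3.92, -0.32, 2.05, 0, 0, 0,
7.2, 3.92, -0.32, 2.05, -0.1, 0, 0,
7.2, 3.92, -0.33, 2.05, 0, 0, 0,
7.2, 3.92, -0.33, 2.06, 0, 0, 0,
7.2, 3.91, -0.33, 2.05, 0, 0, 0,
down
7.2, 0, 0, 1.9, 0, 0, 0,
7.2, 0, 0, 1.9, 0, 0, 0,
7.2, 0, 0, 1.9, 0, 0, 0,
back from lifted
5, -4.57, 0.38, 0, 0, 0, 0,
5, -4.58, 0.38, 0, 0, 0, 0,
5, -4.57, 0.38, 0, 0, 0, 0,
5, -4.57, 0.39, 0, 0, 0, 0,
5, -4.58, 0.38, 0, 0, 0, 0,
5, -4.57, 0.38, 0, 0, 0, 0,
```

Request:
jog_arm(
  commands=[7.2,3.92,-0.32,0.5,0,0,0,7.2,3.92,-0.33,1,0,0,0,7.2,3.92,-0.32,2,0,0,0,7.2,3.92,-0.32,2.5,0,0,0,7.2,3.92,-0.33,2.8,0,0,0,7.2,3.92,-0.33,2.8,0,0,0,7.2,3.91,-0.33,2.8,0,0,0,7.2,0,0,1.9,0,0,0,7.2,0,0,1.9,0,0,0,7.2,0,0,1.9,0,0,0,7.2,0,0,0,0,0,0],
)

```text
t: 22.1
ee_pos: [0.4385, 0.1754, 0.0822]
tool_rot: [-0.001, 0.613, 0.79, -0.001]
force: [-0.1, -0.5, 0.7]
opening: 0.0721
grip_force: 0.0
```

Request:
jog_arm(
  commands=[5,0,0,0,0,0,0,5,0,0,0,0,0,0,5,0,0,0,0,0,0,5,0,0,-3,0,0,0,5,0,0,-5,0,0,0,5,0,0,-5,0,0,0,5,0,0,-5.7,0,0,0,5,0,0,0,0,0,0],
  squeeze=50,
)

```text
t: 23.1
ee_pos: [0.4397, 0.1758, 0.2743]
tool_rot: [0.002, 0.613, 0.79, 0.003]
force: [0.4, 0.0, -1.1]
opening: 0.0575
grip_force: 54.0
```

```bash
python3 held.py
python3 - <<'E'
from h import *
plan([(5,[.5292,-.0844,.27],rot(14.4))])
E
```

```text
[0.4397 0.1758 0.2743] 0.057453029711994515 53.98597240447998
side lid-tcp [-1.6  4. ] base frame [-0.5  4.3] z -0.06264409615815983 (np.int32(456), np.float64(0.8511699577531991))
5, -4.57, 0.38, 0.01, 0, 0, 0,
5, -4.57, 0.39, 0.01, 0, 0, 0,
5, -4.57, 0.38, 0.02, 0, 0, 0,
5, -4.58, 0.39, 0.01, 0, 0, 0,
5, -4.57, 0.38, 0.01, 0, 0, 0,
5, -4.57, 0.38, 0.01, 0, 0, 0,
```

Request:
jog_arm(
  commands=[5,-4.57,0.38,0.01,0,0,0,5,-4.57,0.39,0.01,0,0,0,5,-4.57,0.38,0.02,0,0,0,5,-4.58,0.39,0.01,0,0,0,5,-4.57,0.38,0.01,0,0,0,5,-4.57,0.38,0.01,0,0,0,5,0,0,0,0,0,0,5,0,0,0,0,0,0],
)

```text
t: 24.2
ee_pos: [0.5289, -0.0835, 0.2686]
tool_rot: [-0.001, 0.613, 0.79, -0.001]
force: [0.5, -0.0, -0.6]
opening: 0.0575
grip_force: 54.7
```

```bash
cat > over.py <<'E'
from h import *
p,r=now();print(p,bot.sense()["opening"]);plan([(5,[.5292,-.0844,.235],rot(14.4))],vmax=.04)
E
python3 over.py; python3 held.py|grep side
```

```text
[ 0.52890839 -0.08353755  0.26858824] 0.05752342463815827
5, -0.09, 0.01, 3.36, -0.1, 0, 0,
side lid-tcp [-0.9  3.9] base frame [0.1 4. ] z -0.06074929775964161 (np.int32(294), np.float64(0.9340668993517))
side lid-tcp [-45.1 102.8] base frame [-18.1 110.8] z -0.1338290082527132 (np.int32(182), np.float64(4.146805760157331))
```

Lower in, checking force at the way point.

Request:
jog_arm(
  commands=[5,-0.09,0.01,1.5,0,0,0,5,0,0,1.3,0,0,0,5,0,0,0.5,0,0,0,5,0,0,0.5,0,0,0,5,0,0,0.3,0,0,0,5,0,0,0,0,0,0],
)

```text
t: 25.05
ee_pos: [0.5298, -0.0853, 0.2287]
tool_rot: [-0.0, 0.613, 0.79, -0.0]
force: [0.1, -0.8, -0.8]
opening: 0.0575
grip_force: 54.7
```

Request:
jog_arm(
  commands=[5,0,0,0.3,0,0,0,5,0,0,0.3,0,0,0,5,0,0,0.3,0,0,0,5,0,0,0.3,0,0,0,5,0,0,0.2,0,0,0,5,0,0,0,0,0,0],
)

```text
t: 25.8
ee_pos: [0.5298, -0.0852, 0.2145]
tool_rot: [-0.0, 0.613, 0.79, -0.0]
force: [1.0, 0.5, 0.4]
opening: 0.0576
grip_force: 54.9
```

Request:
jog_arm(
  commands=[7.0,0,0,0,0,0,0,7.0,0,0,0,0,0,0,7.0,0,0,-2,0,0,0,7.0,0,0,-3,0,0,0,0,0,0,-0.5,0,0,0,0,0,0,0,0,0,0,0,0,0,0,0,0,0,0,0,0,0,0,0,0,0,0,0,0,0,0,0],
)

```text
t: 26.92
ee_pos: [0.5297, -0.0852, 0.2693]
tool_rot: [-0.0, 0.613, 0.79, -0.0]
force: [-0.4, 0.6, -0.5]
opening: 0.0
grip_force: 0.0
```

```bash
python3 align.py|sed -n 1,2p
```

```text
tcp-COL (base mm) [ 0.1 -1.6] z 0.26927805688126283 yaw 14.393298280613122 tilt [-0.1 -1.2] 4.266365892372895e-05 [-0.4  0.6 -0.5]
lid n 320 x [-27.5  25.7] y [-49.5  33.9] z [126.4 153.7 156.8 159.4]
```

Request:
jog_arm(
  commands=[0,0.05,0,1.5,0,0,0,0,0,0,1.5,0,0,0,0,0,0,1,0,0,0,0,0,0,0.5,0,0,0,0,0,0,0.4,0,0,0,0,0,0,0.4,0,0,0,0,0,0,0.4,0,0,0,0,0,0,0,0,0,0],
)

```text
t: 27.98
ee_pos: [0.5297, -0.0848, 0.2128]
tool_rot: [0.0, 0.613, 0.79, -0.0]
force: [-1.3, 0.7, 2.9]
opening: 0.0
grip_force: 1.7
```

Request:
jog_arm(
  commands=[0,0,0,0.3,0,0,0,0,0,0,0.2,0,0,0,0,0,0,0.2,0,0,0,0,0,0,0,0,0,0],
)

```text
t: 28.48
ee_pos: [0.5297, -0.0848, 0.206]
tool_rot: [0.0, 0.613, 0.79, -0.0]
force: [-2.1, 0.1, 6.7]
opening: -0.0
grip_force: 3.0
```

Request:
jog_arm(
  commands=[0,0,0,0.1,0,0,0,0,0,0,0,0,0,0,0,0,0,-2,0,0,0,0,0,0,-4,0,0,0,0,0,0,-2,0,0,0,0,0,0,0,0,0,0],
)

```text
t: 29.22
ee_pos: [0.53, -0.0847, 0.2858]
tool_rot: [0.001, 0.613, 0.79, 0.0]
force: [0.9, 0.6, -1.0]
opening: -0.0004
grip_force: 0.0
```

```bash
python3 align.py|sed -n 1,2p; python3 look.py; python3 nxt.py .4983 .2671
```

```text
tcp-COL (base mm) [ 0.4 -1.2] z 0.28579097254850216 yaw 14.39334599937884 tilt [-1.8  1.9] -0.00037281193483345535 [ 0.9  0.6 -1. ]
lid n 215 x [-20.3  22.6] y [-51.6  32. ] z [109.8 133.6 136.2 139.2]
[ 0.5296 -0.0847  0.2846]
top [0.4034 0.3187] 0.0239 355.0 0.5859
top [0.4995 0.2675] 0.0245 338.0 0.6737
top [0.5602 0.3544] 0.0249 335.0 0.758
top handle_top 0.76 [ 0.6874 -0.0365  0.125 ]
side [0.4013 0.3192] 0.0241 490.0 0.9968
side [0.4969 0.2665] 0.024 447.0 0.7952
side [0.5575 0.3541] 0.0245 470.0 0.9865
side handle_top 0.83 [ 0.6928 -0.0473  0.125 ]
side column_mouth 0.56 [ 0.5318 -0.0995  0.136 ]
7.2, 4.36, 0.72, 1.8, 0, 0, 0,
7.2, 4.35, 0.71, 1.8, 0, 0, 0,
7.2, 4.36, 0.72, 1.8, 0, 0, 0,
7.2, 4.35, 0.72, 1.8, 0, 0, 0,
7.2, 4.36, 0.72, 1.8, -0.1, 0, 0,
7.2, 4.36, 0.71, 1.8, 0, 0, 0,
7.2, 4.35, 0.71, 1.8, 0, 0, 0,
7.2, 4.36, 0.72, 1.8, 0, 0, 0,
down
7.2, 0, 0, 1.9, 0, 0, 0,
7.2, 0, 0, 1.9, 0, 0, 0,
7.2, 0, 0, 1.9, 0, 0, 0,
back from lifted
5, -4.35, -0.72, 0, 0, 0, 0,
5, -4.35, -0.72, 0, 0, 0, 0,
5, -4.36, -0.72, 0, 0, 0, 0,
5, -4.35, -0.71, 0, 0, 0, 0,
5, -4.35, -0.72, 0, 0, 0, 0,
5, -4.35, -0.72, 0, 0, 0, 0,
5, -4.35, -0.72, 0, 0, 0, 0,
5, -4.35, -0.72, 0, 0, 0, 0,
```

Lid 2 is latched (top at about 136 mm). Lid 3:

Request:
jog_arm(
  commands=[7.2,4.36,0.72,0.5,0,0,0,7.2,4.35,0.71,1,0,0,0,7.2,4.36,0.72,1.5,0,0,0,7.2,4.35,0.72,2,0,0,0,7.2,4.36,0.72,2.4,0,0,0,7.2,4.36,0.71,2.4,0,0,0,7.2,4.35,0.71,2.3,0,0,0,7.2,4.36,0.72,2.3,0,0,0,7.2,0,0,1.9,0,0,0,7.2,0,0,1.9,0,0,0,7.2,0,0,1.9,0,0,0,7.2,0,0,0,0,0,0],
)

```text
t: 31.08
ee_pos: [0.498, 0.2668, 0.0821]
tool_rot: [-0.001, 0.613, 0.79, -0.002]
force: [0.5, -0.2, 0.4]
opening: 0.072
grip_force: 0.0
```

Request:
jog_arm(
  commands=[5,0,0,0,0,0,0,5,0,0,0,0,0,0,5,0,0,0,0,0,0,5,0,0,-3,0,0,0,5,0,0,-5,0,0,0,5,0,0,-5,0,0,0,5,0,0,-5.7,0,0,0,5,0,0,0,0,0,0],
)

```text
t: 32.08
ee_pos: [0.4993, 0.2675, 0.2749]
tool_rot: [0.002, 0.613, 0.79, 0.003]
force: [-0.3, 0.3, -1.3]
opening: 0.0578
grip_force: 53.7
```

```bash
python3 held.py
python3 - <<'E'
from h import *
plan([(5,[.5292,-.0844,.27],rot(14.4))])
E
```

```text
[0.4993 0.2675 0.2749] 0.05779710095932858 53.68353545665741
side lid-tcp [-1.5  4.2] base frame [-0.4  4.5] z -0.06218310523780543 (np.int32(501), np.float64(0.9312412100138182))
5, -4.35, -0.72, 0.01, 0, 0, 0,
5, -4.35, -0.71, 0.01, 0, 0, 0,
5, -4.35, -0.72, 0.01, 0, 0, 0,
5, -4.35, -0.72, 0.01, 0, 0, 0,
5, -4.35, -0.72, 0.02, 0, 0, 0,
5, -4.35, -0.71, 0.01, 0, 0, 0,
5, -4.35, -0.72, 0.01, 0, 0, 0,
5, -4.35, -0.72, 0.01, 0, 0, 0,
```

Request:
jog_arm(
  commands=[5,-4.35,-0.72,0.01,0,0,0,5,-4.35,-0.71,0.01,0,0,0,5,-4.35,-0.72,0.01,0,0,0,5,-4.35,-0.72,0.01,0,0,0,5,-4.35,-0.72,0.02,0,0,0,5,-4.35,-0.71,0.01,0,0,0,5,-4.35,-0.72,0.01,0,0,0,5,-4.35,-0.72,0.01,0,0,0,5,0,0,0,0,0,0,5,0,0,0,0,0,0],
)

```text
t: 33.42
ee_pos: [0.5292, -0.0834, 0.2689]
tool_rot: [-0.001, 0.613, 0.79, -0.001]
force: [-1.2, 0.5, -1.1]
opening: 0.0578
grip_force: 53.8
```

```bash
python3 over.py; python3 held.py|grep side
```

```text
[ 0.52916004 -0.08338471  0.26891565] 0.05782424836013192
5, -0.1, -0.01, 3.39, -0.1, 0, 0,
side lid-tcp [-0.9  3. ] base frame [-0.1  3.2] z -0.06112816336826413 (np.int32(304), np.float64(0.7501042318849986))
side lid-tcp [-44.9 105.3] base frame [-17.3 113.1] z -0.13488509827798675 (np.int32(213), np.float64(3.7493212598190504))
```

Request:
jog_arm(
  commands=[5,-0.05,-0.04,1.5,0,0,0,5,0,0,1.3,0,0,0,5,0,0,0.5,0,0,0,5,0,0,0.5,0,0,0,5,0,0,0.3,0,0,0,5,0,0,0,0,0,0],
)

```text
t: 34.28
ee_pos: [0.5292, -0.0849, 0.2288]
tool_rot: [-0.0, 0.613, 0.79, -0.0]
force: [-0.5, -0.2, -0.6]
opening: 0.0573
grip_force: 53.8
```

Request:
jog_arm(
  commands=[5,0,0,0.3,0,0,0,5,0,0,0.3,0,0,0,5,0,0,0.3,0,0,0,5,0,0,0.3,0,0,0,5,0,0,0.2,0,0,0,5,0,0,0,0,0,0],
)

```text
t: 35.02
ee_pos: [0.5295, -0.085, 0.215]
tool_rot: [0.001, 0.613, 0.79, -0.0]
force: [0.9, -0.3, 2.8]
opening: 0.0574
grip_force: 54.3
```

Request:
jog_arm(
  commands=[7.0,0,0,0,0,0,0,7.0,0,0,0,0,0,0,7.0,0,0,-2,0,0,0,7.0,0,0,-3,0,0,0,0,0,0,-0.5,0,0,0,0,0,0,0,0,0,0,0,0,0,0,0,0,0,0,0,0,0,0,0,0,0,0,0,0,0,0,0],
)

```text
t: 36.15
ee_pos: [0.5291, -0.0848, 0.2694]
tool_rot: [-0.0, 0.613, 0.79, -0.0]
force: [0.1, -0.8, -0.7]
opening: 0.0001
grip_force: 0.0
```

```bash
python3 align.py|sed -n 1,2p
```

```text
tcp-COL (base mm) [-0.4 -1.1] z 0.2693978508472595 yaw 14.39455006765606 tilt [-0.1 -1.2] 0.00014294690906240039 [ 0.1 -0.8 -0.7]
lid n 366 x [-27.6  25.4] y [-46.6  31.4] z [113.6 154.3 157.2 159.5]
```

Request:
jog_arm(
  commands=[0,0.04,0,1.5,0,0,0,0,0,0,1.5,0,0,0,0,0,0,1,0,0,0,0,0,0,0.5,0,0,0,0,0,0,0.4,0,0,0,0,0,0,0.4,0,0,0,0,0,0,0.4,0,0,0,0,0,0,0,0,0,0],
)

```text
t: 37.2
ee_pos: [0.5293, -0.0847, 0.213]
tool_rot: [0.0, 0.613, 0.79, -0.0]
force: [-0.7, -1.1, 5.8]
opening: -0.0001
grip_force: 2.9
```

Request:
jog_arm(
  commands=[0,0,0,0.3,0,0,0,0,0,0,0.2,0,0,0,0,0,0,0.2,0,0,0,0,0,0,0,0,0,0],
)

```text
t: 37.7
ee_pos: [0.5293, -0.0847, 0.2062]
tool_rot: [0.001, 0.613, 0.79, -0.0]
force: [-1.8, -0.7, 7.9]
opening: -0.0001
grip_force: 4.1
```

Request:
jog_arm(
  commands=[0,0,0,0.15,0,0,0,0,0,0,0,0,0,0,0,0,0,-2,0,0,0,0,0,0,-4,0,0,0,0,0,0,-2,0,0,0,0,0,0,0,0,0,0],
)

```text
t: 38.45
ee_pos: [0.5294, -0.0845, 0.2852]
tool_rot: [0.001, 0.613, 0.79, 0.0]
force: [-0.3, -0.1, 0.2]
opening: 0.0002
grip_force: 0.0
```

```bash
python3 align.py|sed -n 1,2p; python3 look.py; python3 nxt.py .5588 .3542
```

```text
tcp-COL (base mm) [-0.1 -0.8] z 0.28523144015896396 yaw 14.394945846492847 tilt [-1.7  1.7] 0.0002480282514357072 [-0.3 -0.1  0.2]
lid n 242 x [-20.1  23. ] y [-42.9  31.4] z [ 96.7 133.5 135.9 137.5]
[ 0.529  -0.0844  0.2841]
top [0.4035 0.3186] 0.0246 358.0 0.5671
top [0.5606 0.3545] 0.0251 335.0 0.735
top handle_top 0.58 [ 0.696  -0.0372  0.125 ]
side [0.4012 0.3193] 0.0241 489.0 1.0125
side [0.5575 0.3541] 0.0245 471.0 0.9865
side handle_top 0.78 [ 0.6935 -0.0373  0.125 ]
side column_mouth 0.65 [ 0.5374 -0.0841  0.136 ]
7.2, 4.17, 1.38, 1.43, 0, 0, 0,
7.2, 4.18, 1.38, 1.44, 0, 0, 0,
7.2, 4.17, 1.38, 1.43, 0, 0, 0,
7.2, 4.18, 1.39, 1.44, 0, 0, 0,
7.2, 4.17, 1.38, 1.43, -0.1, 0, 0,
7.2, 4.17, 1.38, 1.44, 0, 0, 0,
7.2, 4.18, 1.38, 1.43, 0, 0, 0,
7.2, 4.17, 1.37, 1.44, 0, 0, 0,
7.2, 4.18, 1.38, 1.43, 0, 0, 0,
7.2, 4.17, 1.38, 1.44, 0, 0, 0,
down
7.2, 0, 0, 1.9, 0, 0, 0,
7.2, 0, 0, 1.9, 0, 0, 0,
7.2, 0, 0, 1.9, 0, 0, 0,
back from lifted
5, -4.64, -1.53, 0, 0, 0, 0,
5, -4.64, -1.53, 0, 0, 0, 0,
5, -4.64, -1.53, 0, 0, 0, 0,
5, -4.63, -1.53, 0, 0, 0, 0,
5, -4.64, -1.53, 0, 0, 0, 0,
5, -4.64, -1.53, 0, 0, 0, 0,
5, -4.64, -1.53, 0, 0, 0, 0,
5, -4.64, -1.53, 0, 0, 0, 0,
5, -4.64, -1.53, 0, 0, 0, 0,
```

Lid 3 is latched. Lid 4:

Request:
jog_arm(
  commands=[7.2,4.17,1.38,0.5,0,0,0,7.2,4.18,1.38,0.8,0,0,0,7.2,4.17,1.38,1.1,0,0,0,7.2,4.18,1.39,1.5,0,0,0,7.2,4.17,1.38,1.5,0,0,0,7.2,4.17,1.38,1.8,0,0,0,7.2,4.18,1.38,1.8,0,0,0,7.2,4.17,1.37,1.8,0,0,0,7.2,4.18,1.38,1.8,0,0,0,7.2,4.17,1.38,1.8,0,0,0,7.2,0,0,1.9,0,0,0,7.2,0,0,1.9,0,0,0,7.2,0,0,1.9,0,0,0,7.2,0,0,0,0,0,0],
)

```text
t: 40.55
ee_pos: [0.5587, 0.3529, 0.0815]
tool_rot: [-0.001, 0.613, 0.79, -0.002]
force: [-0.0, 0.4, 0.1]
opening: 0.0722
grip_force: 0.0
```

Request:
jog_arm(
  commands=[5,0,0,0,0,0,0,5,0,0,0,0,0,0,5,0,0,0,0,0,0,5,0,0,-3,0,0,0,5,0,0,-5,0,0,0,5,0,0,-5,0,0,0,5,0,0,-5.7,0,0,0,5,0,0,0,0,0,0],
)

```text
t: 41.55
ee_pos: [0.5598, 0.3547, 0.2751]
tool_rot: [0.002, 0.613, 0.79, 0.003]
force: [0.5, 0.2, -1.2]
opening: 0.0577
grip_force: 53.6
```

```bash
python3 held.py
python3 - <<'E'
from h import *
plan([(5,[.5292,-.0844,.27],rot(14.4))])
E
```

```text
[0.5598 0.3547 0.2751] 0.057663678820561226 53.632543087005615
side lid-tcp [-1.5  4.6] base frame [-0.3  4.8] z -0.06211414178005531 (np.int32(526), np.float64(1.230384494982603))
5, -4.64, -1.53, 0, 0, 0, 0,
5, -4.63, -1.53, 0.01, 0, 0, 0,
5, -4.64, -1.53, 0, 0, 0, 0,
5, -4.64, -1.53, 0.01, 0, 0, 0,
5, -4.64, -1.52, 0, 0, 0, 0,
5, -4.63, -1.53, 0, 0, 0, 0,
5, -4.64, -1.53, 0.01, 0, 0, 0,
5, -4.64, -1.53, 0, 0, 0, 0,
5, -4.63, -1.53, 0.01, 0, 0, 0,
```

Request:
jog_arm(
  commands=[5,-4.64,-1.53,0,0,0,0,5,-4.63,-1.53,0.01,0,0,0,5,-4.64,-1.53,0,0,0,0,5,-4.64,-1.53,0.01,0,0,0,5,-4.64,-1.52,0,0,0,0,5,-4.63,-1.53,0,0,0,0,5,-4.64,-1.53,0.01,0,0,0,5,-4.64,-1.53,0,0,0,0,5,-4.63,-1.53,0.01,0,0,0,5,0,0,0,0,0,0,5,0,0,0,0,0,0],
)

```text
t: 43.02
ee_pos: [0.5291, -0.084, 0.2688]
tool_rot: [-0.001, 0.613, 0.79, -0.001]
force: [-0.9, 0.1, -0.5]
opening: 0.0576
grip_force: 53.7
```

```bash
python3 over.py; python3 held.py|grep side
```

```text
[ 0.5291417  -0.08397254  0.26883889] 0.057639972565888445
5, -0.05, 0, 3.38, -0.1, 0, 0,
side lid-tcp [-0.6  3. ] base frame [0.2 3.1] z -0.06080152911438619 (np.int32(304), np.float64(0.7214144228114483))
side lid-tcp [-46.6 112.8] base frame [-17.1 120.9] z -0.1354571294116749 (np.int32(241), np.float64(3.7416978548247943))
```

Request:
jog_arm(
  commands=[5,0,-0.03,1.5,0,0,0,5,0,0,1.3,0,0,0,5,0,0,0.5,0,0,0,5,0,0,0.5,0,0,0,5,0,0,0.3,0,0,0,5,0,0,0,0,0,0],
)

```text
t: 43.88
ee_pos: [0.5291, -0.0844, 0.2289]
tool_rot: [-0.0, 0.613, 0.79, -0.0]
force: [-0.0, 0.3, -0.9]
opening: 0.0579
grip_force: 53.7
```

Request:
jog_arm(
  commands=[5,0,0,0.3,0,0,0,5,0,0,0.3,0,0,0,5,0,0,0.3,0,0,0,5,0,0,0.3,0,0,0,5,0,0,0.2,0,0,0,5,0,0,0,0,0,0],
)

```text
t: 44.62
ee_pos: [0.5293, -0.0843, 0.215]
tool_rot: [0.0, 0.613, 0.79, -0.0]
force: [0.8, 0.0, 0.4]
opening: 0.0578
grip_force: 53.9
```

Request:
jog_arm(
  commands=[7.0,0,0,0,0,0,0,7.0,0,0,0,0,0,0,7.0,0,0,-2,0,0,0,7.0,0,0,-3,0,0,0,0,0,0,-0.5,0,0,0,0,0,0,0,0,0,0,0,0,0,0,0,0,0,0,0,0,0,0,0,0,0,0,0,0,0,0,0],
)

```text
t: 45.75
ee_pos: [0.5291, -0.0843, 0.2695]
tool_rot: [-0.0, 0.613, 0.79, -0.0]
force: [0.8, 0.2, -0.0]
opening: -0.0
grip_force: 0.0
```

```bash
python3 align.py|sed -n 1,2p
```

```text
tcp-COL (base mm) [-0.3 -0.6] z 0.26948436611511795 yaw 14.392736408655031 tilt [-0.  -1.2] -4.101869689293514e-05 [ 0.8  0.2 -0. ]
lid n 391 x [-27.6  25.3] y [-47.2  32.1] z [100.5 154.1 157.5 160. ]
```

Request:
jog_arm(
  commands=[0,0,0,1.5,0,0,0,0,0,0,1.5,0,0,0,0,0,0,1,0,0,0,0,0,0,0.5,0,0,0,0,0,0,0.4,0,0,0,0,0,0,0.4,0,0,0,0,0,0,0.4,0,0,0,0,0,0,0,0,0,0],
)

```text
t: 46.8
ee_pos: [0.5291, -0.0842, 0.2131]
tool_rot: [0.0, 0.613, 0.79, -0.0]
force: [-1.9, 2.0, 8.1]
opening: -0.0001
grip_force: 3.9
```

Request:
jog_arm(
  commands=[0,0,0,0.3,0,0,0,0,0,0,0.2,0,0,0,0,0,0,0.2,0,0,0,0,0,0,0,0,0,0],
)

```text
t: 47.3
ee_pos: [0.5292, -0.0842, 0.2064]
tool_rot: [0.0, 0.613, 0.79, -0.0]
force: [-3.0, 2.0, 11.0]
opening: 0.0004
grip_force: 5.2
```

Request:
jog_arm(
  commands=[0,0,0,0.18,0,0,0,0,0,0,0,0,0,0,0,0,0,-2,0,0,0,0,0,0,-4,0,0,0,0,0,0,-2,0,0,0,0,0,0,0,0,0,0],
)

```text
t: 48.05
ee_pos: [0.5294, -0.0844, 0.285]
tool_rot: [0.001, 0.613, 0.79, 0.0]
force: [0.0, 0.3, -1.4]
opening: 0.0001
grip_force: 0.0
```

```bash
python3 align.py|sed -n 1,2p; python3 look.py; python3 nxt.py .4025 .3190
```

```text
tcp-COL (base mm) [ 0.  -0.7] z 0.2850061780018599 yaw 14.3970084859998 tilt [-1.8  1.6] 0.00011198155538121261 [ 0.   0.3 -1.4]
lid n 236 x [-20.   22.1] y [-26.1  32.5] z [ 95.8 133.5 136.3 139. ]
[ 0.5291 -0.0843  0.2839]
top [0.4033 0.3186] 0.0245 355.0 0.5898
top handle_top 0.96 [ 0.6879 -0.0381  0.125 ]
side [0.4012 0.3193] 0.024 487.0 1.0125
side handle_top 0.65 [ 0.6936 -0.0439  0.125 ]
side column_mouth 0.84 [ 0.531  -0.0878  0.136 ]
7.2, 4.69, -0.25, 1.59, 0, 0, 0,
7.2, 4.69, -0.24, 1.6, 0, 0, 0,
7.2, 4.69, -0.25, 1.59, 0, 0, 0,
7.2, 4.69, -0.24, 1.6, 0, 0, 0,
7.2, 4.69, -0.25, 1.59, -0.1, 0, 0,
7.2, 4.69, -0.25, 1.59, 0, 0, 0,
7.2, 4.69, -0.24, 1.6, 0, 0, 0,
7.2, 4.68, -0.25, 1.59, 0, 0, 0,
7.2, 4.69, -0.25, 1.59, 0, 0, 0,
down
7.2, 0, 0, 1.9, 0, 0, 0,
7.2, 0, 0, 1.9, 0, 0, 0,
7.2, 0, 0, 1.9, 0, 0, 0,
back from lifted
5, -4.69, 0.25, 0, 0, 0, 0,
5, -4.69, 0.25, 0, 0, 0, 0,
5, -4.69, 0.25, 0, 0, 0, 0,
5, -4.7, 0.25, 0, 0, 0, 0,
5, -4.69, 0.24, 0, 0, 0, 0,
5, -4.69, 0.25, 0, 0, 0, 0,
5, -4.69, 0.25, 0, 0, 0, 0,
5, -4.69, 0.25, 0, 0, 0, 0,
5, -4.69, 0.25, 0, 0, 0, 0,
```

Lid 4 is latched. Last lid:

Request:
jog_arm(
  commands=[7.2,4.69,-0.25,0.5,0,0,0,7.2,4.69,-0.24,1,0,0,0,7.2,4.69,-0.25,1.5,0,0,0,7.2,4.69,-0.24,1.8,0,0,0,7.2,4.69,-0.25,1.8,0,0,0,7.2,4.69,-0.25,1.9,0,0,0,7.2,4.69,-0.24,1.9,0,0,0,7.2,4.68,-0.25,1.9,0,0,0,7.2,4.69,-0.25,2,0,0,0,7.2,0,0,1.9,0,0,0,7.2,0,0,1.9,0,0,0,7.2,0,0,1.9,0,0,0,7.2,0,0,0,0,0,0],
)

```text
t: 50.02
ee_pos: [0.4022, 0.3186, 0.0827]
tool_rot: [-0.001, 0.613, 0.79, -0.002]
force: [-0.3, -0.2, 0.9]
opening: 0.0719
grip_force: 0.0
```

Request:
jog_arm(
  commands=[5,0,0,0,0,0,0,5,0,0,0,0,0,0,5,0,0,0,0,0,0,5,0,0,-3,0,0,0,5,0,0,-5,0,0,0,5,0,0,-5,0,0,0,5,0,0,-5.7,0,0,0,5,0,0,0,0,0,0],
)

```text
t: 51.02
ee_pos: [0.4035, 0.3194, 0.275]
tool_rot: [0.001, 0.613, 0.79, 0.003]
force: [0.1, 0.1, -0.7]
opening: 0.0576
grip_force: 53.9
```

```bash
python3 held.py
python3 - <<'E'
from h import *
plan([(5,[.5292,-.0844,.27],rot(14.4))])
E
```

```text
[0.4035 0.3194 0.275 ] 0.057551270017800284 53.89068424701691
side lid-tcp [-1.5  4.1] base frame [-0.5  4.3] z -0.0626169405856043 (np.int32(578), np.float64(0.994421678415662))
5, -4.69, 0.25, 0.01, 0, 0, 0,
5, -4.69, 0.25, 0.02, 0, 0, 0,
5, -4.69, 0.25, 0.01, 0, 0, 0,
5, -4.69, 0.25, 0.02, 0, 0, 0,
5, -4.68, 0.25, 0.01, 0, 0, 0,
5, -4.69, 0.25, 0.01, 0, 0, 0,
5, -4.69, 0.25, 0.02, 0, 0, 0,
5, -4.69, 0.25, 0.01, 0, 0, 0,
5, -4.69, 0.25, 0.01, 0, 0, 0,
```

Request:
jog_arm(
  commands=[5,-4.69,0.25,0.01,0,0,0,5,-4.69,0.25,0.02,0,0,0,5,-4.69,0.25,0.01,0,0,0,5,-4.69,0.25,0.02,0,0,0,5,-4.68,0.25,0.01,0,0,0,5,-4.69,0.25,0.01,0,0,0,5,-4.69,0.25,0.02,0,0,0,5,-4.69,0.25,0.01,0,0,0,5,-4.69,0.25,0.01,0,0,0,5,0,0,0,0,0,0,5,0,0,0,0,0,0],
)

```text
t: 52.5
ee_pos: [0.5289, -0.0834, 0.2689]
tool_rot: [-0.001, 0.613, 0.79, -0.001]
force: [0.9, -0.3, -0.3]
opening: 0.0579
grip_force: 54.7
```

```bash
python3 over.py; python3 held.py|grep side
```

```text
[ 0.52891559 -0.08342597  0.26886034] 0.05788437609647048
5, -0.1, 0.01, 3.39, -0.1, 0, 0,
side lid-tcp [-1.2  5.1] base frame [0.1 5.3] z -0.061052477457330695 (np.int32(295), np.float64(0.9115866289957429))
side lid-tcp [-52.  127.2] base frame [-18.7 136.1] z -0.13593609046583738 (np.int32(249), np.float64(3.9654486466953665))
```

Request:
jog_arm(
  commands=[5,-0.12,-0.01,1.5,0,0,0,5,0,0,1.3,0,0,0,5,0,0,0.5,0,0,0,5,0,0,0.5,0,0,0,5,0,0,0.3,0,0,0,5,0,0,0,0,0,0],
)

```text
t: 53.35
ee_pos: [0.5296, -0.0855, 0.2289]
tool_rot: [-0.0, 0.613, 0.79, -0.0]
force: [1.6, -0.4, 0.8]
opening: 0.0578
grip_force: 54.7
```

Request:
jog_arm(
  commands=[5,0,0,0.3,0,0,0,5,0,0,0.3,0,0,0,5,0,0,0.3,0,0,0,5,0,0,0.3,0,0,0,5,0,0,0.2,0,0,0,5,0,0,0,0,0,0],
)

```text
t: 54.1
ee_pos: [0.5299, -0.0856, 0.2151]
tool_rot: [0.0, 0.613, 0.79, -0.0]
force: [1.4, -1.3, 0.5]
opening: 0.0576
grip_force: 54.7
```

Request:
jog_arm(
  commands=[7.0,0,0,0,0,0,0,7.0,0,0,0,0,0,0,7.0,0,0,-2,0,0,0,7.0,0,0,-3,0,0,0,0,0,0,-0.5,0,0,0,0,0,0,0,0,0,0,0,0,0,0,0,0,0,0,0,0,0,0,0,0,0,0,0,0,0,0,0],
)

```text
t: 55.22
ee_pos: [0.5296, -0.0854, 0.2695]
tool_rot: [-0.0, 0.613, 0.79, -0.001]
force: [0.7, -0.1, -0.5]
opening: -0.0
grip_force: 0.0
```

```bash
python3 align.py|sed -n 1,2p
```

```text
tcp-COL (base mm) [-0.1 -1.8] z 0.26947372324234653 yaw 14.390524556424463 tilt [-0.  -1.2] -2.9612782505568545e-05 [ 0.7 -0.1 -0.5]
lid n 385 x [-27.   25.6] y [-46.1  33.9] z [ 97.2 153.3 157.1 159.7]
```

Request:
jog_arm(
  commands=[0,0.1,0,1.5,0,0,0,0,0,0,1.5,0,0,0,0,0,0,1,0,0,0,0,0,0,0.5,0,0,0,0,0,0,0.4,0,0,0,0,0,0,0.4,0,0,0,0,0,0,0.4,0,0,0,0,0,0,0,0,0,0],
)

```text
t: 56.28
ee_pos: [0.5298, -0.0849, 0.2135]
tool_rot: [0.001, 0.613, 0.79, -0.0]
force: [-1.6, -3.4, 10.5]
opening: 0.0003
grip_force: 4.9
```

Request:
jog_arm(
  commands=[0,0,0,0.3,0,0,0,0,0,0,0.2,0,0,0,0,0,0,0.2,0,0,0,0,0,0,0,0,0,0],
)

```text
t: 56.78
ee_pos: [0.5298, -0.0849, 0.2068]
tool_rot: [0.001, 0.613, 0.79, -0.0]
force: [-2.3, -2.5, 12.0]
opening: -0.0002
grip_force: 6.1
```

Request:
jog_arm(
  commands=[0,0,0,0.2,0,0,0,0,0,0,0,0,0,0],
)

```text
t: 57.02
ee_pos: [0.5298, -0.085, 0.2048]
tool_rot: [0.001, 0.613, 0.79, -0.0]
force: [-2.4, -1.8, 13.2]
opening: 0.0
grip_force: 6.3
```

Request:
jog_arm(
  commands=[0,0,0,-2,0,0,0,0,0,0,-4,0,0,0,0,0,0,-2,0,0,0,0,0,0,0,0,0,0],
)

```text
t: 57.52
ee_pos: [0.5297, -0.0845, 0.2848]
tool_rot: [0.001, 0.613, 0.79, 0.0]
force: [-0.3, -0.0, -0.3]
opening: 0.0
grip_force: 0.0
```

```bash
python3 align.py|sed -n 1,2p; python3 look.py 9
```

```text
tcp-COL (base mm) [ 0.2 -0.9] z 0.28479194734762897 yaw 14.39439619025001 tilt [-1.7  1.6] 3.67884297226832e-05 [-0.3 -0.  -0.3]
lid n 246 x [-20.   21.9] y [-46.3  31.5] z [ 94.3 133.2 136.1 138.2]
[ 0.5293 -0.0844  0.2837]
top handle_top 0.6 [ 0.692 -0.041  0.125]
top column_mouth 0.21 [ 0.4286 -0.3508  0.136 ]
side handle_top 0.56 [ 0.6987 -0.0372  0.125 ]
side column_mouth 0.73 [ 0.534  -0.0885  0.136 ]
```

View pics/side9.png

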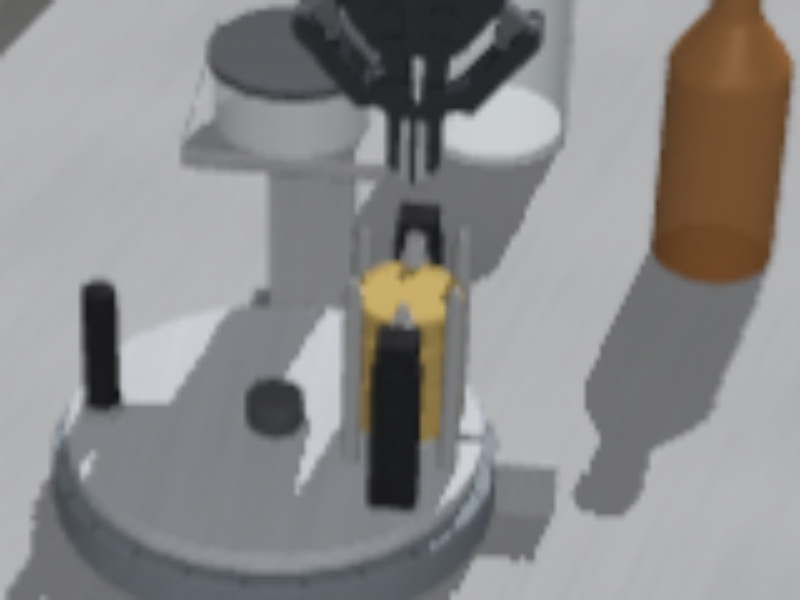

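All five lids are stacked in the column with the noses over the top one (px 405,290). Moving to the handle now.

Run:
```python
from h import *
p,r=now();P,Q=hpose(0)
p,r=plan([(0,p+[0,0,.06],r),(8.5,P+[0,0,.17],Q)])
print("down");plan([(8.5,P+[0,0,.09],Q),(8.5,P,Q)],P+[0,0,.17],Q,vmax=.03)
```

```text
0, 0, -0.01, -3, 0, 0, 0,
0, 0, 0, -3, 0, 0, 0,
8.5, 0.01, 1.63, 0.17, 0.7, -0.7, 8.2,
8.5, 0.25, 1.61, 0.15, 0.7, -0.7, 8.1,
8.5, 0.47, 1.57, 0.12, 0.7, -0.7, 8.2,
8.5, 0.69, 1.48, 0.1, 0.7, -0.7, 8.1,
8.5, 0.89, 1.37, 0.07, 0.7, -0.7, 8.2,
8.5, 1.08, 1.23, 0.05, 0.7, -0.8, 8.2,
8.5, 1.25, 1.06, 0.01, 0.7, -0.7, 8.1,
8.5, 1.38, 0.88, -0.01, 0.7, -0.7, 8.2,
8.5, 1.49, 0.67, -0.05, 0.7, -0.7, 8.1,
8.5, 1.58, 0.45, -0.06, 0.7, -0.7, 8.2,
8.5, 1.62, 0.22, -0.09, 0.8, -0.7, 8.1,
down
8.5, 0.46, 0, 2.63, 0, 0, 0,
8.5, 0.47, 0, 2.62, 0, 0, 0,
8.5, 0.46, 0, 2.63, 0, 0, 0,
8.5, 0.52, 0, 2.95, 0, 0, 0,
8.5, 0.52, 0, 2.96, 0, 0, 0,
8.5, 0.52, 0, 2.95, 0, 0, 0,
```

Request:
jog_arm(
  commands=[0,0,-0.01,-3,0,0,0,0,0,0,-3,0,0,0,8.5,0.01,1.63,0.17,0.7,-0.7,8.2,8.5,0.25,1.61,0.15,0.7,-0.7,8.1,8.5,0.47,1.57,0.12,0.7,-0.7,8.2,8.5,0.69,1.48,0.1,0.7,-0.7,8.1,8.5,0.89,1.37,0.07,0.7,-0.7,8.2,8.5,1.08,1.23,0.05,0.7,-0.8,8.2,8.5,1.25,1.06,0.01,0.7,-0.7,8.1,8.5,1.38,0.88,-0.01,0.7,-0.7,8.2,8.5,1.49,0.67,-0.05,0.7,-0.7,8.1,8.5,1.58,0.45,-0.06,0.7,-0.7,8.2,8.5,1.62,0.22,-0.09,0.8,-0.7,8.1,8.5,0,0,0,0,0,0,8.5,0,0,0,0,0,0],
)

```text
t: 59.75
ee_pos: [0.7022, -0.0389, 0.3247]
tool_rot: [0.011, 0.988, 0.127, -0.086]
force: [0.4, -0.3, 0.1]
opening: 0.0848
grip_force: 0.0
```

Run:
```python
from h import *
P,Q=hpose(0);print(now()[0],P)
plan([(8.5,P+[0,0,.09],Q),(8.5,P,Q)],vmax=.03)
print("arc");plan([(2.6,*hpose(5))],P,Q)
```

```text
[ 0.70219202 -0.03886963  0.32471231] [ 0.70254413 -0.03878601  0.15408847]
8.5, 0.48, 0, 2.64, 0, 0, 0.1,
8.5, 0.47, 0, 2.65, 0, 0, 0,
8.5, 0.48, 0.01, 2.64, 0, -0.1, 0.1,
8.5, 0.39, 0, 2.22, 0, 0, 0,
8.5, 0.39, 0, 2.21, 0, 0, 0,
8.5, 0.4, 0, 2.22, 0, 0, 0,
8.5, 0.39, 0, 2.22, 0, 0, 0,
arc
2.6, -0.04, -0.94, 0.01, -0.9, 0, -4.9,
```

Request:
jog_arm(
  commands=[8.5,0.48,0,2.64,0,0,0.1,8.5,0.47,0,2.65,0,0,0,8.5,0.48,0.01,2.64,0,-0.1,0.1,8.5,0.39,0,2.22,0,0,0,8.5,0.39,0,2.21,0,0,0,8.5,0.4,0,2.22,0,0,0,8.5,0.39,0,2.22,0,0,0,2.6,0,0,0,0,0,0,2.6,0,0,0,0,0,0,2.6,0,0,0,0,0,0,2.6,0,0,0,0,0,0,2.6,0,0,0,0,0,0,2.6,0,0,0,0,0,0],
  squeeze=20,
)

```text
t: 61.38
ee_pos: [0.7031, -0.0387, 0.1545]
tool_rot: [0.011, 0.988, 0.124, -0.087]
force: [0.1, 0.5, 0.5]
opening: 0.0261
grip_force: 0.0
```

Request:
jog_arm(
  commands=[2.6,-0.04,-0.94,0.01,-0.9,0,-4.9,2.6,-0.04,-0.94,0.01,-0.9,0,-4.9,2.6,-0.04,-0.94,0.01,-0.9,0,-4.9,2.6,-0.04,-0.94,0.01,-0.9,0,-4.9,2.6,-0.04,-0.94,0.01,-0.9,0,-4.9,2.6,-0.04,-0.94,0.01,-0.9,0,-4.9,2.6,-0.04,-0.94,0.01,-0.9,0,-4.9,2.6,-0.04,-0.94,0.01,-0.9,0,-4.9,2.6,-0.04,-0.94,0.01,-0.9,0,-4.9,2.6,0,0,0,0,0,0],
)

```text
t: 62.62
ee_pos: [0.6535, 0.0278, 0.1541]
tool_rot: [0.046, 0.867, 0.491, -0.076]
force: [-0.1, -0.3, 0.2]
opening: 0.0264
grip_force: 0.0
```

Run:
```python
from h import *
s=bot.sense();print(s["ee_pos"],hpose(44.8)[0],s["force"])
plan([(2.6,*hpose(q)) for q in range(50,91,5)])
```

```text
[0.65349102 0.02780784 0.15410099] [0.65350308 0.02676852 0.15408847] [-0.05926544 -0.30662269  0.19139707]
2.6, -0.13, -0.92, 0.02, -0.7, 0.2, -5.3,
2.6, -0.04, -0.94, 0.01, -0.8, 0, -4.9,
2.6, -0.04, -0.93, 0, -0.9, 0, -4.9,
2.6, -0.04, -0.94, 0.01, -0.9, 0, -5,
2.6, -0.04, -0.94, 0.01, -0.8, 0, -4.9,
2.6, -0.04, -0.93, 0.01, -0.9, 0, -4.9,
2.6, -0.05, -0.94, 0, -0.9, 0, -4.9,
2.6, -0.04, -0.93, 0.01, -0.8, 0, -5,
2.6, -0.04, -0.94, 0.01, -0.9, 0, -4.9,
```

Request:
jog_arm(
  commands=[2.6,-0.13,-0.92,0.02,-0.7,0.2,-5.3,2.6,-0.04,-0.94,0.01,-0.8,0,-4.9,2.6,-0.04,-0.93,0,-0.9,0,-4.9,2.6,-0.04,-0.94,0.01,-0.9,0,-5,2.6,-0.04,-0.94,0.01,-0.8,0,-4.9,2.6,-0.04,-0.93,0.01,-0.9,0,-4.9,2.6,-0.05,-0.94,0,-0.9,0,-4.9,2.6,-0.04,-0.93,0.01,-0.8,0,-5,2.6,-0.04,-0.94,0.01,-0.9,0,-4.9,2.6,0,0,0,0,0,0,2.6,0,0,0,0,0,0],
)

```text
t: 64.0
ee_pos: [0.5727, 0.038, 0.154]
tool_rot: [0.069, 0.612, 0.786, -0.053]
force: [-0.3, -0.8, 0.4]
opening: 0.0255
grip_force: 0.0
```

Run:
```python
from h import *
p,r=now();print(p,hpose(90)[0]);plan([(8.5,p+[0,0,.12],r),(8.5,p+[-.1,.2,.15],r)])
```

```text
[0.57266263 0.03800762 0.15400716] [0.57178601 0.03854413 0.15408847]
8.5, -0.69, 0, -3.94, 0, 0, 0,
8.5, -0.7, 0.01, -3.94, 0, 0, 0,
8.5, -0.69, 0, -3.94, 0, 0, 0,
8.5, 4.2, -0.95, -1.35, 0, 0, 0,
8.5, 4.2, -0.95, -1.35, 0, 0, 0,
8.5, 4.2, -0.96, -1.35, 0, 0, 0,
8.5, 4.2, -0.95, -1.35, 0, 0, 0,
8.5, 4.19, -0.95, -1.35, 0, 0, 0,
```

Request:
jog_arm(
  commands=[8.5,0,0,0,0,0,0,8.5,0,0,0,0,0,0,8.5,0,0,0,0,0,0,8.5,-0.69,0,-3.94,0,0,0,8.5,-0.7,0.01,-3.94,0,0,0,8.5,-0.69,0,-3.94,0,0,0,8.5,4.2,-0.95,-1.35,0,0,0,8.5,4.2,-0.95,-1.35,0,0,0,8.5,4.2,-0.96,-1.35,0,0,0,8.5,4.2,-0.95,-1.35,0,0,0,8.5,4.19,-0.95,-1.35,0,0,0,8.5,0,0,0,0,0,0,8.5,0,0,0,0,0,0],
)

```text
t: 65.62
ee_pos: [0.4717, 0.2377, 0.304]
tool_rot: [0.069, 0.61, 0.787, -0.053]
force: [-0.5, 0.4, 0.6]
opening: 0.0852
grip_force: 0.0
```

Run:
```python
from h import *
print(bot.sense()["t"],now()[0])
f=PSI+np.pi/2;print("expect handle",C+.095*np.array([np.cos(f),np.sin(f)]),C+A.T@[.0,-.07])
for n in("top","side"):
    im,d=bot.get_image(n);W=cloud(n,d)
    for w in("handle_top","column_mouth"):
        for r in bot.place_of(n,w)[:1]:print(n,w,r["conf"],at_z(n,r["centre"],.125 if w[0]=="h" else .136))
    m=(W[...,2]>.115)&(W[...,2]<.13)&(abs(W[...,0]-.575)<.05)&(abs(W[...,1]-.027)<.04)&(im.max(-1)<90);print("htop",m.sum(),W[m].mean(0))
    c=proj(n,[*C,.1])[0].astype(int);v,u=c[1]-75,c[0]-100;save(n+"10",cv2.resize(im[v:v+150,u:u+200],None,fx=4,fy=4))
```

```text
65.625 [0.4716871  0.23766203 0.3039513 ]
expect handle [0.57487446 0.0265154 ] [ 0.61590829 -0.13330082]
top handle_top 0.94 [0.57798734 0.03630424 0.125     ]
top column_mouth 0.72 [ 0.62407162 -0.1360062   0.136     ]
htop 45 [0.57580876 0.02574811 0.12329797]
side handle_top 0.71 [0.43228    0.00858032 0.125     ]
htop 29 [0.57179351 0.03427691 0.12124149]
```

View pics/side10.png

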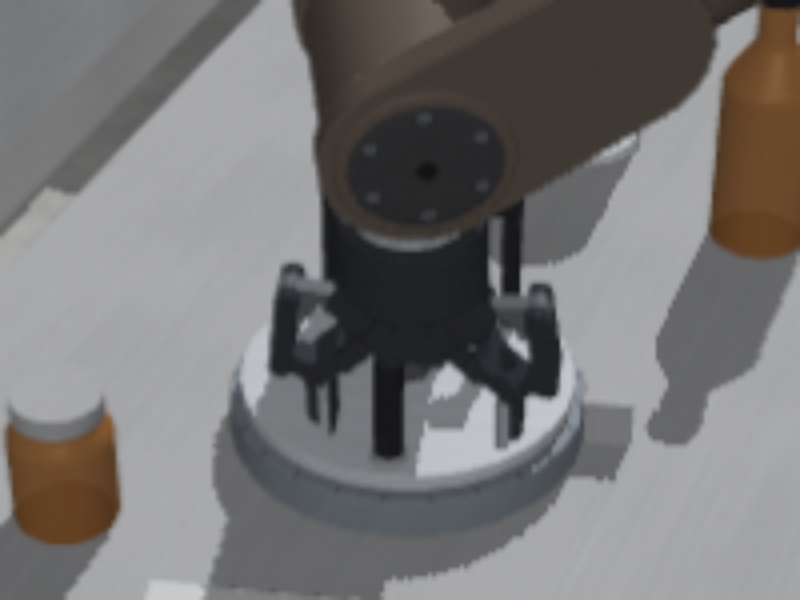

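View pics/top10.png

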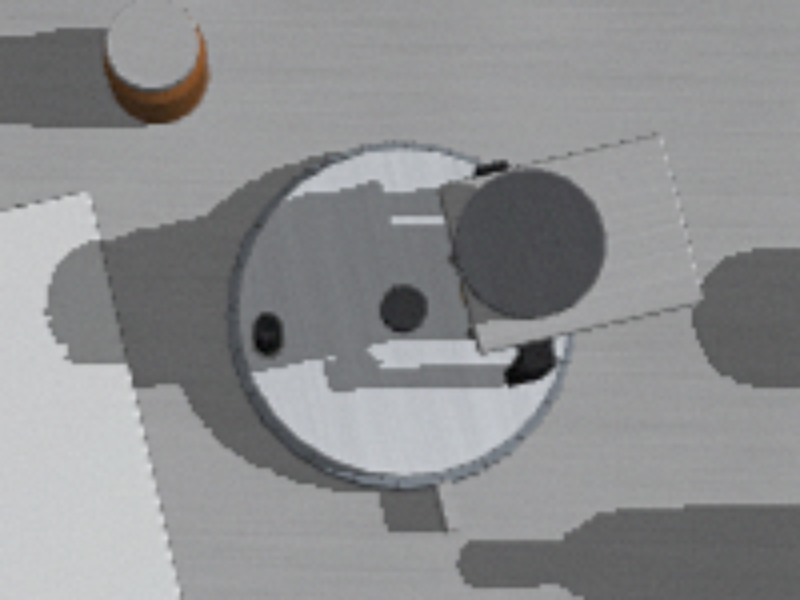

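The top view shows the handle at (267,335), opposite the hood, with both latch housings symmetric about the hood. The measured handle position matches the 90° detent within 1.5 mm. The gripper is clear, so I'm handing in.

```bash
python3 -c "
from workcell import bot
print(bot.job_done())"
```

```text
the job is handed in; nothing more can be done
None
```

I handed the job in at about 66 s: all five lids are latched in the column and the turret rests in the detent under the feed hood. The bottle, jug and jar were never touched.

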